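# Load the sample changer and bring pocket 1 to the detector

## Robot

A 6-joint arm with a two-finger parallel gripper is mounted at the origin on the work surface. World frame = base frame: x ahead of the robot, y to its left, z up, the work surface at z = 0. Lengths are in m, angles in degrees, forces in N, time in s.
With the tool pointing down it reaches from about 0.3 to 0.75 m from the base axis. Payload 8.5 kg.
Tool frame: the origin (TCP) lies at the very end of the fingers, on their centre line; the grasp point (between the pads) lies 19 mm behind it (env.grip_depth is the z of the grasp point in the tool frame, in m); z points along the fingers, y is the direction in which the jaws open and shut (so a half turn about z gives the same grasp; the last joint's range is limited). The gripper opens to 85 mm and grips with 20 to 120 N. Pads are 22 mm wide; open, the fingers measure 114 mm over their backs; the gripper's body (76 mm by 85 mm) begins 54 mm behind the grasp point. The pads swing forward as they close: fully open they stand 13 mm farther back than shut.
Start: joints at [56.763, 21.807, 74.336, -0, 83.858, -12.336], TCP at [0.196, 0.514, 0.231] pointing down, gripper open.
Joint ranges: [-178.18, 178.18], [-50.72, 133.34], [12.68, 142.11], [-81.47, 261.47], [9.98, 163.14], [-165.26, 165.26]. Speed limits (degrees/s): [136.94, 136.94, 180, 180, 180, 180].

## Interface

Orientations are given as a 3x3 rotation matrix whose columns are the frame's x, y, z axes.
In Python, from rig import env gives the robot as it stands.
- The arm moves only by the tool apply_moves, never from a script. Its argument "plan" is a list of rows, each an object of numbers: "tx", "ty", "tz": the shift along the world's x, y, z in mm; "rx", "ry", "rz": the turn, a rotation vector about the world's x, y, z in rad; "jaw": the opening, from -1 (shut) to 1 (fully open). A call has 1 to 12 rows; each row is the pose to reach, as a shift and turn from the pose measured when the call began; what a row does not reach only later rows make up. A row lasts 1/10 s, in which the tool goes at most 50 mm and 8.59 degrees, less where a joint would pass 70% of its speed; a pose out of reach is approached as far as the arm can. A call with a gripper value outside its range is refused whole. The fingers move at their own pace and stop on an object; "grip_force" is the grip in N (left out, the last holds). Time passes only in rows, so rows that repeat a pose let the fingers close. It gives the time, the measured TCP pose, the force and the opening at its end, in the units of the state.
- env.observe(): the state, without advancing time (a new reading comes with each control period).
- env.get_image(name): name is "scene" or "side" or "wrist"; returns a dict with "image" (384x512x3 uint8, red, green, blue), "intrinsics" (3x3 intrinsics, pixels), "world_from_camera" (4x4, takes a point from camera to world coordinates). Camera axes: x right, y up, looking along -z (the intrinsics and any distortion apply to the point x, -y, -z); pixel columns grow to the right and rows downward; lengths in m; the calibration is good to about 2 mm. The wrist camera is an equidistant fisheye: a pixel r from the principal point sees the ray r / f radians off the axis. A picture is of the moment at which its call begins. There is no depth.
- env.close_job(): hands the job in, once; it reports no verdict.
The state is a dict: "time_s": time; "q": joint angles; "qvel": joint speeds; "joint_efforts": joint torques, N m; "position": TCP position; "tool_rot": TCP orientation; "ft_force": force on the tool from outside, world axes, zero at the start; "wrist_torque": the same for the moment, N m; "grip_width": finger opening in m.
Only numpy, scipy, OpenCV 4.12 (cv2) and the standard library are available. Lean on these libraries where they do the work, as an engineer would, in place of code of your own. Each camera call takes 0.05 s, during which the arm holds its last target.

## Task

Load the three sample pots into the changer's carousel in this sequence: first the shortest into pocket 1, next the middle one into pocket 2, last the tallest into pocket 3, keeping them upright and lowering each right down into its pocket before letting go (pocket 1 is the one with one dot, next clockwise from the upright post; 2 and 3 follow clockwise, with two and three dots). Only then turn the carousel, for instance by its post, until pocket 1 points squarely at the detector's snout, and leave it there. Leave the mouse, the bottle and the spatula where they are.

Things in the scene. Friction and masses are not known exactly. Their poses are not given: they have to be found in the camera images.
- short_pot (a point): shortest sample pot: closed upright round white plastic pot, 48 mm in diameter, 70 mm tall in all, the top 14 mm being a grey lid of the same width; foot edge chamfered 4 mm; 0.09 to 0.27 kg. Stands loose on the bench at the start. This point is its centre, on its axis and 35 mm above its underside; z is its axis. Grip it from above near the top (middle of the finger pads 18 to 28 mm below the lid's top), so that the fingertips stay above the 18 mm pocket wall.
- middle_pot (a point): middle-sized sample pot: closed upright round white plastic pot, 48 mm in diameter, 86 mm tall in all, the top 14 mm being a grey lid of the same width; foot edge chamfered 4 mm; 0.09 to 0.27 kg. Stands loose on the bench at the start. This point is its centre, on its axis and 43 mm above its underside; z is its axis. Grip it from above near the top (middle of the finger pads 18 to 28 mm below the lid's top), so that the fingertips stay above the 18 mm pocket wall.
- tall_pot (a point): tallest sample pot: closed upright round white plastic pot, 48 mm in diameter, 102 mm tall in all, the top 14 mm being a grey lid of the same width; foot edge chamfered 4 mm; 0.09 to 0.27 kg. Stands loose on the bench at the start. This point is its centre, on its axis and 51 mm above its underside; z is its axis. Grip it from above near the top (middle of the finger pads 18 to 28 mm below the lid's top), so that the fingertips stay above the 18 mm pocket wall.
- pot_short: the shortest pot's body; origin at the centre of its underside
- pot_middle: the middle pot's body; origin at the centre of its underside
- pot_tall: the tallest pot's body; origin at the centre of its underside
- pocket1 (a point): pocket 1 of the carousel: centre of its floor, which is the disc's flat top, 34 mm above the bench; z up. The pocket is a round grey rim 54 mm inside, 62 mm outside, 18 mm high, 100 mm from the disc's axis, with 1 small black dot on the disc beside it at the edge. It turns with the disc.
- pocket2 (a point): pocket 2 of the carousel: centre of its floor, which is the disc's flat top, 34 mm above the bench; z up. The pocket is a round grey rim 54 mm inside, 62 mm outside, 18 mm high, 100 mm from the disc's axis, with 2 small black dots on the disc beside it at the edge. It turns with the disc.
- pocket3 (a point): pocket 3 of the carousel: centre of its floor, which is the disc's flat top, 34 mm above the bench; z up. The pocket is a round grey rim 54 mm inside, 62 mm outside, 18 mm high, 100 mm from the disc's axis, with 3 small black dots on the disc beside it at the edge. It turns with the disc.
- hub (a point): point on the carousel's upright turning axis, at the level of the disc's top (34 mm above the bench). The carousel is an aluminium disc of 290 mm diameter with six places 60 degrees apart on a circle of 100 mm radius: the post, then pockets 1 to 5 clockwise seen from above (only 1 to 3 are used); black hub cap 44 mm wide, 8 mm high.
- post (a point): centre of the top of the carousel's turning post: upright steel rod 20 mm in diameter, rising 70 mm from the disc's top (its top 104 mm above the bench), 100 mm from the axis, 60 degrees anticlockwise of pocket 1; a 32 mm collar, 4 mm high, at its foot. It can be pinched from above or pushed sideways; about 3 N moves it. The gripper should turn with the post, or hold it loosely, as the disc turns.
- carousel (a joint): angle of the carousel in rad, growing anticlockwise seen from above; 0 when pocket 1 points exactly at the snout. It starts between 0.7 and 1.9 (so it must be turned clockwise), can go past 0 to a stop at -0.8, and friction keeps it where it is left (0.3 N m, with light damping).
- snout (a point): centre of the front face of the detector's snout: short level aluminium tube 36 mm in diameter, 62 mm above the bench, pointing at the carousel's axis from 168 mm away; behind it is the fixed white and grey detector box, 220 mm wide, 200 mm deep, 90 mm high, its near face 210 mm from the axis.
- mouse: bystander: black computer mouse, 105 x 60 x 35 mm, on a red pad; origin at the centre of its underside
- bottle: bystander: amber bottle, 64 mm in diameter, 140 mm tall; origin at the centre of its underside
- spatula: bystander: spatula lying on the bench, 180 mm long; origin under its middle

How it is judged (in metres and radians):
On the way, in this order (a step that is already met when the one before it is completed fails the run):
1. the short pot is lowered, still held, to the bottom of pocket 1 (horizontal distance between short_pot and pocket1 below 0.006 m and z of short_pot in the frame of pocket1 between 0.029 and 0.042 m and angle between short_pot's own z axis and vertical below 0.12 rad and contact force between the fingers and pot_short above 0.5 N), for 0.05 s.
2. the middle pot is lowered, still held, to the bottom of pocket 2, the earlier pots staying in their pockets (horizontal distance between middle_pot and pocket2 below 0.006 m and z of middle_pot in the frame of pocket2 between 0.037 and 0.05 m and angle between each of middle_pot, short_pot's own z axis and vertical below 0.12 rad and contact force between the fingers and pot_middle above 0.5 N and horizontal distance between short_pot and pocket1 below 0.006 m and z of short_pot in the frame of pocket1 between 0.029 and 0.039 m), for 0.05 s.
3. the tall pot is lowered, still held, to the bottom of pocket 3, the earlier pots staying in their pockets (horizontal distance between tall_pot and pocket3 below 0.006 m and z of tall_pot in the frame of pocket3 between 0.045 and 0.058 m and angle between each of tall_pot, short_pot, middle_pot's own z axis and vertical below 0.12 rad and contact force between the fingers and pot_tall above 0.5 N and horizontal distance between short_pot and pocket1 below 0.006 m and z of short_pot in the frame of pocket1 between 0.029 and 0.039 m and horizontal distance between middle_pot and pocket2 below 0.006 m and z of middle_pot in the frame of pocket2 between 0.037 and 0.047 m), for 0.05 s.
4. with all three pots seated, the carousel is turned until pocket 1 faces the snout (value of joint carousel between -0.09 and 0.09 rad and horizontal distance between short_pot and pocket1 below 0.006 m and z of short_pot in the frame of pocket1 between 0.029 and 0.039 m and angle between each of short_pot, middle_pot, tall_pot's own z axis and vertical below 0.12 rad and horizontal distance between middle_pot and pocket2 below 0.006 m and z of middle_pot in the frame of pocket2 between 0.037 and 0.047 m and horizontal distance between tall_pot and pocket3 below 0.006 m and z of tall_pot in the frame of pocket3 between 0.045 and 0.055 m), for 0.2 s.
At the end, for the whole second after the job is handed in: the shortest, middle and tallest pots stand at rest and upright (within 0.12 rad) in pockets 1, 2 and 3, within 6 mm of the pocket's centre and within 4 mm of its floor, and the carousel rests within 0.09 rad (5 degrees) of pocket 1 pointing at the snout (all of step 4 and velocity of joint carousel between -0.05 and 0.05 rad/s and linear speed of each of pot_short, pot_middle, pot_tall below 0.03 m/s); the robot touches nothing.
It fails at once if a pot is tipped over (more than 0.6 rad) (angle between any of short_pot, middle_pot, tall_pot's own z axis and vertical above 0.6 rad).
It fails at once if the computer mouse is displaced by more than 30 mm (distance of mouse from where it was at the start of the episode above 0.03 m).
It fails at once if the amber bottle is displaced by more than 30 mm (distance of bottle from where it was at the start of the episode above 0.03 m).
It fails at once if the spatula is displaced by more than 30 mm (distance of spatula from where it was at the start of the episode above 0.03 m).
It also fails if it takes over 72 s, if anything falls off the work surface, if the arm or the gripper's body presses on something with over 40 N, if the wrist force passes 120 N, or if a joint passes its speed limit or range.

## Working session

There is one attempt and no reset: what is moved stays moved. The work goes in short steps, Python scripts to look and compute and a tool call to move; the robot and the scene stay as the last step left them, time stands still between calls to the robot, and variables do not carry over. Pictures are saved under pics/ and viewed, and the job is handed in when it is done.

Besides the shell and the picture viewer there is one more tool, called as name(argument=value, ...) on one line, values as JSON. apply_moves: Moves the arm, as the interface text tells. Its arguments: {"type":"object","properties":{"plan":{"type":"array","items":{"type":"object","properties":{"tx":{"type":"number"},"ty":{"type":"number"},"tz":{"type":"number"},"rx":{"type":"number"},"ry":{"type":"number"},"rz":{"type":"number"},"jaw":{"type":"number"}}}},"grip_force":{"type":"number"}},"required":["plan"]}

```bash
ls; mkdir -p pics
python3 - <<'E'
from rig import env
import cv2, numpy as np
for n in ["scene","side","wrist"]:
    d=env.get_image(n); cv2.imwrite(f"pics/{n}0.png",d["image"][:,:,::-1]); print(n,d["intrinsics"].tolist(),np.round(d["world_from_camera"],4).tolist(),[k for k in d])
o=env.observe(); print(o, env.grip_depth)
E
```

```text
pics
scene [[413.13647876920413, 0.0, 259.8783966945611], [0.0, 413.13647876920413, 188.69217263977342], [0.0, 0.0, 1.0]] [[0.141, -0.6444, 0.7516, 1.2971], [0.99, 0.0853, -0.1126, -0.1152], [0.0084, 0.7599, 0.65, 0.7428], [0.0, 0.0, 0.0, 1.0]] ['image', 'intrinsics', 'world_from_camera']
side [[365.4478983859102, 0.0, 255.55125090609664], [0.0, 365.4478983859102, 194.12207635778876], [0.0, 0.0, 1.0]] [[-0.9947, 0.0608, -0.083, 0.456], [-0.1018, -0.6979, 0.7089, 0.7389], [-0.0148, 0.7136, 0.7004, 0.8287], [0.0, 0.0, 0.0, 1.0]] ['image', 'intrinsics', 'world_from_camera']
wrist [[297.3186396354542, 0.0, 261.0545571528947], [0.0, 297.3186396354542, 198.60856038240956], [0.0, 0.0, 1.0]] [[0.3574, -0.8895, -0.2848, 0.1221], [0.934, 0.3395, 0.1116, 0.5419], [-0.0026, -0.3059, 0.9521, 0.3744], [0.0, 0.0, 0.0, 1.0]] ['image', 'intrinsics', 'world_from_camera']
{'time_s': 0.15, 'q': array([ 5.67639019e+01,  2.18331567e+01,  7.43703026e+01,  1.38158666e-03,
        8.38578525e+01, -1.23341262e+01]), 'qvel': array([-0.17411127, -0.08008444, -0.22287176,  0.00359261, -0.1026318 ,
       -0.05223437]), 'joint_efforts': array([ 2.63730253e-03, -4.48622847e+01, -2.31344444e+01, -2.17526895e-04,
        3.81039179e-03,  2.21359494e-05]), 'position': array([0.19608964, 0.51363672, 0.23087027]), 'tool_rot': array([[-9.34191195e-01,  3.56772258e-01, -6.06560251e-04],
       [ 3.56772684e-01,  9.34190812e-01, -8.81905413e-04],
       [ 2.52003629e-04, -1.04027240e-03, -9.99999427e-01]]), 'ft_force': array([ 0.06070975, -0.63376646,  0.28629254]), 'wrist_torque': array([ 0.03111765,  0.01288661, -0.04975176]), 'grip_width': 0.08522811155791386} -0.0187
```

View pics/scene0.png

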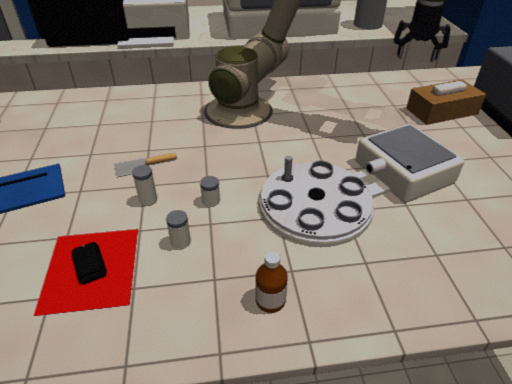

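View pics/side0.png

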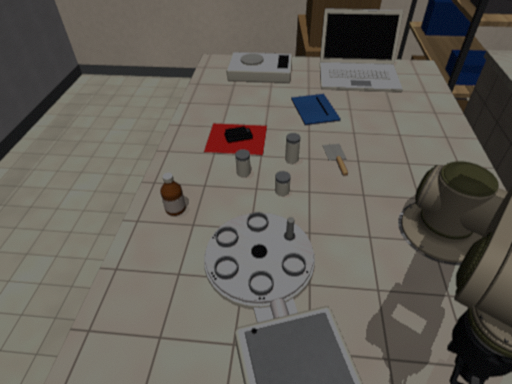

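View pics/wrist0.png

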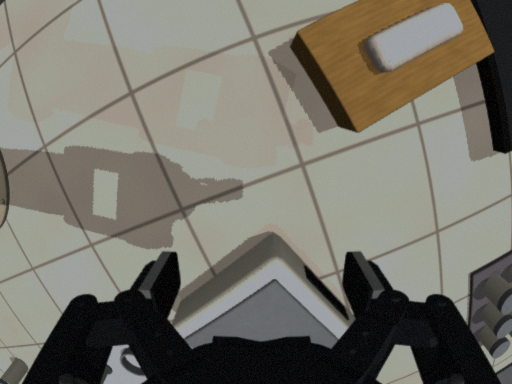

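The scene view shows the short pot at about (210,190), the middle at (178,230), the tall at (145,186), and the disc at (317,195). The post is at (288,170) and the snout at (375,165). Pocket 1 should be the rim at (321,170). I'll zoom in to check.

Run:
```python
import cv2
a=cv2.imread("pics/scene0.png")[145:255,110:400]; cv2.imwrite("pics/sc0z.png",cv2.resize(a,None,fx=2.75,fy=2.75,interpolation=cv2.INTER_CUBIC))
a=cv2.imread("pics/side0.png")[120:320,190:330]; cv2.imwrite("pics/si0z.png",cv2.resize(a,None,fx=3,fy=3,interpolation=cv2.INTER_CUBIC))
```

```text
(no output)
```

View pics/sc0z.png

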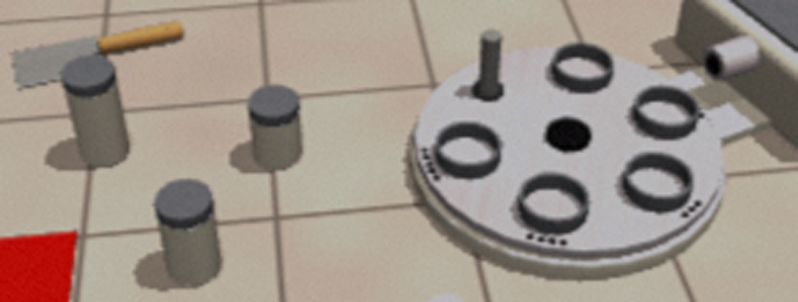

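View pics/si0z.png

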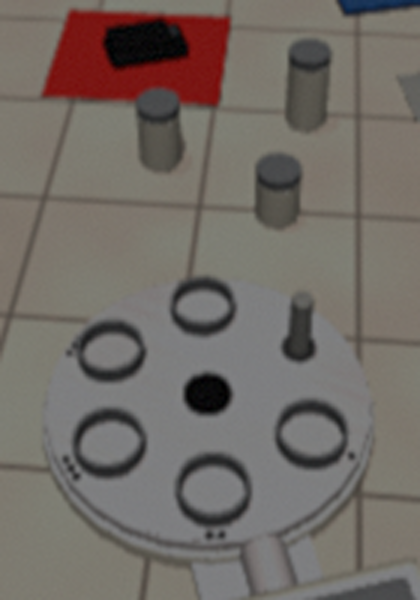

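```bash
cat > h.py <<'E'
import numpy as np, cv2
from rig import env
def snap(n,f):
    d=env.get_image(n); cv2.imwrite(f,np.ascontiguousarray(d["image"][:,:,::-1])); return d
def pix(d,P):
    T=d["world_from_camera"];K=d["intrinsics"]
    c=(np.asarray(P,float).reshape(-1,3)-T[:3,3])@T[:3,:3]
    v=np.c_[c[:,0],-c[:,1],-c[:,2]]@K.T
    return v[:,:2]/v[:,2:]
def ray(d,uv):
    T=d["world_from_camera"];K=d["intrinsics"]
    x=np.linalg.solve(K,[uv[0],uv[1],1.]); r=T[:3,:3]@np.array([x[0],-x[1],-x[2]])
    return T[:3,3],r/np.linalg.norm(r)
def cast(d,uv,z):
    o,r=ray(d,uv); return o+r*(z-o[2])/r[2]
S=4
def blobs(img,box,thr,amin,amax,sat=60):
    x0,y0,x1,y1=box
    a=cv2.resize(img[y0:y1,x0:x1],None,fx=S,fy=S,interpolation=cv2.INTER_CUBIC)
    hsv=cv2.cvtColor(a,cv2.COLOR_RGB2HSV)
    m=((hsv[...,2]<thr)&(hsv[...,1]<sat)).astype(np.uint8)*255
    cs,_=cv2.findContours(m,cv2.RETR_EXTERNAL,cv2.CHAIN_APPROX_NONE)
    out=[]
    for c in cs:
        h=cv2.convexHull(c); A=cv2.contourArea(h)/S/S
        if amin<A<amax:
            M=cv2.moments(h); bx=np.array(cv2.boundingRect(h))/S
            out.append(((M['m10']/M['m00']+.5)/S-.5+x0,(M['m01']/M['m00']+.5)/S-.5+y0,A,bx[2],bx[3]))
    return out,m
E
python3 - <<'E'
from h import *
for n,bp,bc in (("scene",(125,155,235,255),(255,150,378,240)),("side",(230,128,305,200),(200,205,318,300))):
    d=snap(n,f"pics/{n}1.png"); im=d["image"]
    for nm,b in(("p",bp),("c",bc)):
      for thr in ((95,105,115,125) if nm=="p" else (80,100)):
        o,m=blobs(im,b,thr,60,1200,90); cv2.imwrite(f"pics/m_{n}{nm}{thr}.png",m)
        print(n,nm,thr); 
        for q in o:
            print(np.round(q,1), np.round(cast(d,q[:2],.043),4), [np.round(cast(d,q[:2],h)[:2],4).tolist() for h in (.063,.079,.095)] if nm=="p" else "")
E
```

```text
scene p 95
[176.1 228.2 341.8  20.5  27.8] [ 0.6027 -0.2083  0.043 ] [[0.6226, -0.2057], [0.6384, -0.2035], [0.6543, -0.2014]]
[208.2 190.9 246.1  18.   22. ] [ 0.479  -0.1278  0.043 ] [[0.5024, -0.1274], [0.5211, -0.1271], [0.5398, -0.1268]]
[141.5 178.3 219.2  19.8  20.5] [ 0.4038 -0.302   0.043 ] [[0.4293, -0.2966], [0.4497, -0.2924], [0.4702, -0.2881]]
[156.7 162.2  70.   31.    7.8] [ 0.3367 -0.2651  0.043 ] [[0.3642, -0.2608], [0.3861, -0.2574], [0.4081, -0.2539]]
scene p 105
[178.1 229.4 707.2  23.8  38. ] [ 0.6076 -0.2036  0.043 ] [[0.6273, -0.2011], [0.6431, -0.199], [0.6588, -0.197]]
[209.6 191.3 486.9  19.   31. ] [ 0.4811 -0.1242  0.043 ] [[0.5044, -0.124], [0.5231, -0.1238], [0.5417, -0.1236]]
scene p 115
[178.  229.6 753.6  24.2  39. ] [ 0.608  -0.2039  0.043 ] [[0.6277, -0.2013], [0.6434, -0.1993], [0.6592, -0.1973]]
[209.3 191.4 522.1  19.5  32. ] [ 0.4814 -0.1248  0.043 ] [[0.5047, -0.1246], [0.5234, -0.1243], [0.542, -0.1241]]
scene p 125
[175.5 231.5 968.4  31.5  40. ] [ 0.6133 -0.2095  0.043 ] [[0.6329, -0.2068], [0.6485, -0.2047], [0.6641, -0.2025]]
[207.5 192.6 
[... 2939 characters left out ...]
.5332 0.0548 0.043 ] 
side c 100
[226.5 291.1 126.5  31.   20. ] [0.585 0.283 0.043] 
[217.6 290.2  91.2  22.2  22. ] [0.6069 0.2825 0.043 ] 
[306.7 289.9 300.6  25.2  23.5] [0.3923 0.2617 0.043 ] 
[295.3 288.  134.4  28.2  25.5] [0.4198 0.259  0.043 ] 
[260.7 284.  565.6  25.8  29.2] [0.5044 0.2558 0.043 ] 
[225.9 267.3 474.   25.   24. ] [0.5973 0.2156 0.043 ] 
[293.4 264.4 468.4  24.8  23.8] [0.4262 0.1909 0.043 ] 
[258.8 250.9 196.9  16.8  15. ] [0.5187 0.1565 0.043 ] 
[225.8 236.7 419.9  27.   21.2] [0.6134 0.1167 0.043 ] 
[289.5 229.8 209.6  12.   23.5] [0.4402 0.0764 0.043 ] 
[309.2 224.3  81.9   4.2  34.5] [0.3857 0.0514 0.043 ] 
[256.8 220.1 414.9  22.5  27.5] [0.5346 0.0488 0.043 ]
```

Run:
```python
from h import *
im=cv2.imread("pics/scene1.png")[:,:,::-1]; hsv=cv2.cvtColor(np.ascontiguousarray(im),cv2.COLOR_RGB2HSV)
for u in (210,178,145): 
  v0={210:174,178:208,145:164}[u]
  print(u,[(v,*im[v,u]) for v in range(v0,v0+42,2)])
print([ (u,*im[184,u]) for u in range(196,226,2)])
im=cv2.imread("pics/side1.png")[:,:,::-1]
for u in (283,243,293):
  v0={283:168,243:146,293:130}[u]
  print(u,[(v,*im[v,u]) for v in range(v0,v0+34,2)])
print([ (u,*im[178,u]) for u in range(270,296,2)])
```

```text
210 [(174, np.uint8(184), np.uint8(169), np.uint8(154)), (176, np.uint8(115), np.uint8(112), np.uint8(111)), (178, np.uint8(100), np.uint8(102), np.uint8(102)), (180, np.uint8(99), np.uint8(98), np.uint8(100)), (182, np.uint8(101), np.uint8(102), np.uint8(103)), (184, np.uint8(101), np.uint8(100), np.uint8(105)), (186, np.uint8(98), np.uint8(100), np.uint8(100)), (188, np.uint8(47), np.uint8(49), np.uint8(49)), (190, np.uint8(50), np.uint8(49), np.uint8(50)), (192, np.uint8(108), np.uint8(100), np.uint8(92)), (194, np.uint8(104), np.uint8(100), np.uint8(88)), (196, np.uint8(103), np.uint8(97), np.uint8(86)), (198, np.uint8(104), np.uint8(98), np.uint8(87)), (200, np.uint8(103), np.uint8(97), np.uint8(87)), (202, np.uint8(104), np.uint8(100), np.uint8(90)), (204, np.uint8(103), np.uint8(96), np.uint8(86)), (206, np.uint8(100), np.uint8(93), np.uint8(84)), (208, np.uint8(163), np.uint8(147), np.uint8(133)), (210, np.uint8(155), np.uint8(140), np.uint8(126)), (212, np.uint8(149), np.uint8(133), np.uint8(122)), (214, np.uint8(138), np.uint8(126), np.uint8(113))]
178 [(208, np.uint8(183),
[... 5366 characters left out ...]
162, np.uint8(87), np.uint8(83), np.uint8(76))]
[(270, np.uint8(127), np.uint8(124), np.uint8(113)), (272, np.uint8(126), np.uint8(124), np.uint8(113)), (274, np.uint8(120), np.uint8(119), np.uint8(109)), (276, np.uint8(53), np.uint8(54), np.uint8(54)), (278, np.uint8(72), np.uint8(72), np.uint8(75)), (280, np.uint8(74), np.uint8(73), np.uint8(76)), (282, np.uint8(75), np.uint8(76), np.uint8(78)), (284, np.uint8(76), np.uint8(78), np.uint8(79)), (286, np.uint8(75), np.uint8(75), np.uint8(77)), (288, np.uint8(67), np.uint8(68), np.uint8(69)), (290, np.uint8(85), np.uint8(81), np.uint8(76)), (292, np.uint8(127), np.uint8(118), np.uint8(109)), (294, np.uint8(124), np.uint8(116), np.uint8(106))]
```

```bash
cat >> h.py <<'E'
def lids(img,box,amin=120,amax=600,sv=140):
    x0,y0,x1,y1=box
    a=cv2.resize(img[y0:y1,x0:x1],None,fx=S,fy=S,interpolation=cv2.INTER_CUBIC).astype(float)
    a=cv2.GaussianBlur(a,(0,0),2)
    m=(((a[...,0]-a[...,2])/a[...,0]<.065)&(a[...,0]<sv)).astype(np.uint8)*255
    m=cv2.morphologyEx(m,cv2.MORPH_OPEN,np.ones((9,9),np.uint8))
    out=[]
    for c in cv2.findContours(m,cv2.RETR_EXTERNAL,cv2.CHAIN_APPROX_NONE)[0]:
        A=cv2.contourArea(c)/S/S
        if amin<A<amax:
            M=cv2.moments(c); b=np.array(cv2.boundingRect(c))/S
            out.append(((M['m10']/M['m00']+.5)/S-.5+x0,(M['m01']/M['m00']+.5)/S-.5+y0,A,b[2],b[3]))
    return out,m
def cyl(d,c,z0,z1,r):
    t=np.linspace(0,2*np.pi,60); P=[[c[0]+r*np.cos(k),c[1]+r*np.sin(k),z] for z in(z0,z1) for k in t]
    h=cv2.convexHull(pix(d,P).astype(np.float32)); M=cv2.moments(h)
    b=h.reshape(-1,2).max(0)-h.reshape(-1,2).min(0)
    return np.round([M['m10']/M['m00'],M['m01']/M['m00'],cv2.contourArea(h),b[0],b[1]],1)
E
python3 - <<'E'
from h import *
H={"scene":[.079,.063,.095],"side":[.063,.079,.095]}
for n,b in (("scene",(125,155,235,255)),("side",(230,125,305,200))):
    d=snap(n,f"pics/{n}1.png")
    o,m=lids(d["image"],b); cv2.imwrite(f"pics/ml{n}.png",m)
    for q in o:
        print(n,np.round(q,1))
        for h in (.063,.079,.095):
            c=cast(d,q[:2],h); print("   ",h,np.round(c[:2],4),cyl(d,c,h-.007,h+.007,.024))
E
```

```text
scene [176.6 218.8 292.8  20.5  18.2]
    0.063 [ 0.5923 -0.2048] [176.5 218.9 327.6  21.6  18.8]
    0.079 [ 0.6089 -0.2027] [176.5 218.9 343.6  22.1  19.3]
    0.095 [ 0.6254 -0.2006] [176.5 218.9 360.8  22.7  19.8]
scene [209.2 183.2 211.2  17.8  15. ]
    0.063 [ 0.4724 -0.1233] [209.2 183.3 254.9  19.2  16.2]
    0.079 [ 0.4918 -0.1231] [209.2 183.3 267.3  19.6  16.5]
    0.095 [ 0.5112 -0.1229] [209.2 183.3 280.7  20.1  16.9]
scene [138.5 169.8 353.8  26.5  19.8]
    0.063 [ 0.392  -0.3069] [138.5 169.9 236.9  19.4  15.2]
    0.079 [ 0.4133 -0.3024] [138.5 169.9 248.4  19.9  15.6]
    0.095 [ 0.4346 -0.2979] [138.5 169.9 260.9  20.4  16. ]
side [282.3 176.8 149.   14.8  12.8]
    0.063 [ 0.471  -0.1206] [282.3 176.9 173.6  15.5  13.5]
    0.079 [ 0.4707 -0.1026] [282.3 176.9 181.1  15.8  13.8]
    0.095 [ 0.4704 -0.0846] [282.3 176.9 189.1  16.2  14.1]
side [292.7 137.8 124.9  14.   11. ]
    0.063 [ 0.4447 -0.3306] [292.7 137.9 129.7  13.8  11.3]
    0.079 [ 0.4449 -0.3083] [292.7 137.9 135.3  14.1  11.5]
    0.095 [ 0.4451 -0.2859] [292.7 137.9 141.3  14.4  11.7]
side [237.2 133.8 134.1  16.   11.8]
    0.063 [ 0.6441 -0.3389] [237.2 133.9 124.2  13.5  11. ]
    0.079 [ 0.6401 -0.3163] [237.2 133.9 129.5  13.8  11.2]
    0.095 [ 0.6362 -0.2938] [237.2 133.9 135.2  14.1  11.5]
```

```bash
python3 -c "
import cv2,numpy as np
a=cv2.imread('pics/mlscene.png');b=cv2.imread('pics/mlside.png');h=max(a.shape[0],b.shape[0])
print(a.shape,b.shape)
p=lambda x:np.pad(x,((0,h-x.shape[0]),(0,0),(0,0)))
cv2.imwrite('pics/ml.png',np.hstack([p(a),p(b)]))"
```

```text
(400, 440, 3) (300, 300, 3)
```

View pics/ml.png

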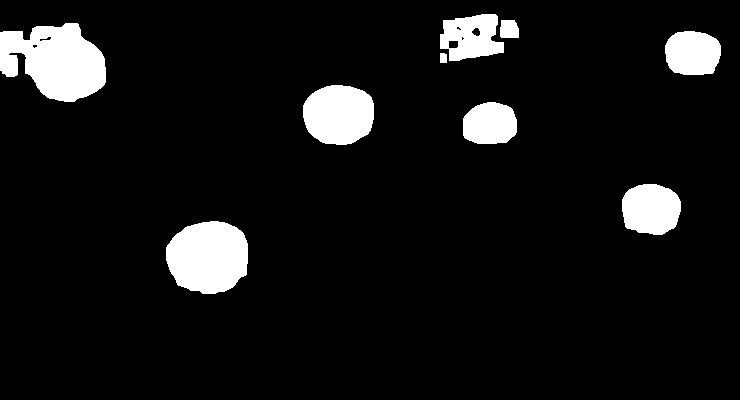

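apply_moves(plan=[{"tx": 276, "ty": -636, "tz": -60, "jaw": 1}, {"tx": 276, "ty": -636, "tz": -60, "jaw": 1}, {"tx": 276, "ty": -636, "tz": -60, "jaw": 1}, {"tx": 276, "ty": -636, "tz": -60, "jaw": 1}, {"tx": 276, "ty": -636, "tz": -60, "jaw": 1}, {"tx": 276, "ty": -636, "tz": -60, "jaw": 1}, {"tx": 276, "ty": -636, "tz": -60, "jaw": 1}, {"tx": 276, "ty": -636, "tz": -60, "jaw": 1}, {"tx": 276, "ty": -636, "tz": -60, "jaw": 1}, {"tx": 276, "ty": -636, "tz": -60, "jaw": 1}, {"tx": 276, "ty": -636, "tz": -60, "jaw": 1}, {"tx": 276, "ty": -636, "tz": -60, "jaw": 1}])

```text
validation failed for argument at $.pl...
```

apply_moves(plan=[{"tx": 20, "ty": -46, "tz": 0, "rx": 0, "ry": 0, "rz": 0, "jaw": 1}, {"tx": 40, "ty": -92, "tz": 0, "rx": 0, "ry": 0, "rz": 0, "jaw": 1}], grip_force=50)

```text
time_s: 0.55
position: [0.236, 0.4213, 0.2307]
tool_rot: [[-0.935, 0.354, -0.0], [0.354, 0.935, -0.001], [0.0, -0.001, -1.0]]
ft_force: [1.3, 0.1, -0.6]
grip_width: 0.0851
```

apply_moves(plan=[{"tx": 20, "ty": -45, "tz": 0, "jaw": 1}, {"tx": 40, "ty": -90, "tz": 0, "jaw": 1}, {"tx": 60, "ty": -135, "tz": 0, "jaw": 1}, {"tx": 80, "ty": -180, "tz": 0, "jaw": 1}, {"tx": 100, "ty": -225, "tz": 0, "jaw": 1}, {"tx": 120, "ty": -270, "tz": 0, "jaw": 1}, {"tx": 140, "ty": -315, "tz": 0, "jaw": 1}, {"tx": 160, "ty": -360, "tz": 0, "jaw": 1}, {"tx": 180, "ty": -405, "tz": -10, "jaw": 1}, {"tx": 200, "ty": -450, "tz": -30, "jaw": 1}, {"tx": 220, "ty": -495, "tz": -50, "jaw": 1}, {"tx": 236, "ty": -543, "tz": -80, "jaw": 1}])

```text
validation failed for argument at $.pl...
```

apply_moves(plan=[{"tx": 20, "ty": -45, "tz": 0, "jaw": 1}, {"tx": 40, "ty": -90, "tz": 0, "jaw": 1}, {"tx": 60, "ty": -135, "tz": 0, "jaw": 1}, {"tx": 80, "ty": -180, "tz": 0, "jaw": 1}, {"tx": 100, "ty": -225, "tz": 0, "jaw": 1}, {"tx": 120, "ty": -270, "tz": 0, "jaw": 1}])

```text
validation failed for argument at $.pl...
```

apply_moves(plan=[{"tx": 20, "ty": -45, "tz": 0, "rx": 0, "ry": 0, "rz": 0, "jaw": 1}, {"tx": 40, "ty": -90, "tz": 0, "rx": 0, "ry": 0, "rz": 0, "jaw": 1}, {"tx": 60, "ty": -135, "tz": 0, "rx": 0, "ry": 0, "rz": 0, "jaw": 1}, {"tx": 80, "ty": -180, "tz": 0, "rx": 0, "ry": 0, "rz": 0, "jaw": 1}, {"tx": 100, "ty": -225, "tz": 0, "rx": 0, "ry": 0, "rz": 0, "jaw": 1}, {"tx": 120, "ty": -270, "tz": 0, "rx": 0, "ry": 0, "rz": 0, "jaw": 1}, {"tx": 140, "ty": -315, "tz": 0, "rx": 0, "ry": 0, "rz": 0, "jaw": 1}, {"tx": 160, "ty": -360, "tz": 0, "rx": 0, "ry": 0, "rz": 0, "jaw": 1}, {"tx": 180, "ty": -405, "tz": -10, "rx": 0, "ry": 0, "rz": 0, "jaw": 1}, {"tx": 200, "ty": -450, "tz": -30, "rx": 0, "ry": 0, "rz": 0, "jaw": 1}, {"tx": 220, "ty": -497, "tz": -50, "rx": 0, "ry": 0, "rz": 0, "jaw": 1}, {"tx": 236, "ty": -543, "tz": -80, "rx": 0, "ry": 0, "rz": 0, "jaw": 1}])

```text
time_s: 1.75
position: [0.4685, -0.1117, 0.1583]
tool_rot: [[-0.935, 0.355, 0.002], [0.355, 0.935, -0.002], [-0.002, -0.001, -1.0]]
ft_force: [1.2, 0.6, 0.4]
grip_width: 0.0851
```

Run:
```python
from h import *
d=snap("wrist","pics/w2.png"); d=snap("scene","pics/s2.png"); e=snap("side","pics/d2.png")
o=env.observe();print(o["position"],o["qvel"])
a=cv2.imread("pics/s2.png")[80:230,120:300]; b=cv2.imread("pics/d2.png")[60:210,210:350]
cv2.imwrite("pics/sd2.png",np.hstack([cv2.resize(a,None,fx=2.4,fy=2.4),cv2.resize(b,None,fx=2.4,fy=2.4)]))
```

```text
[ 0.46735439 -0.11101774  0.15687235] [ 3.12628327 -3.31583647  0.57198665  0.46196674  1.34031101  1.11643163]
```

View pics/w2.png

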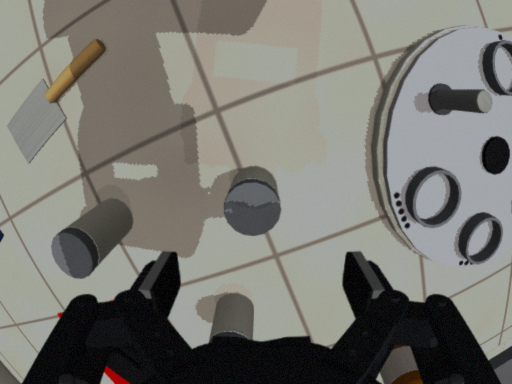

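View pics/sd2.png

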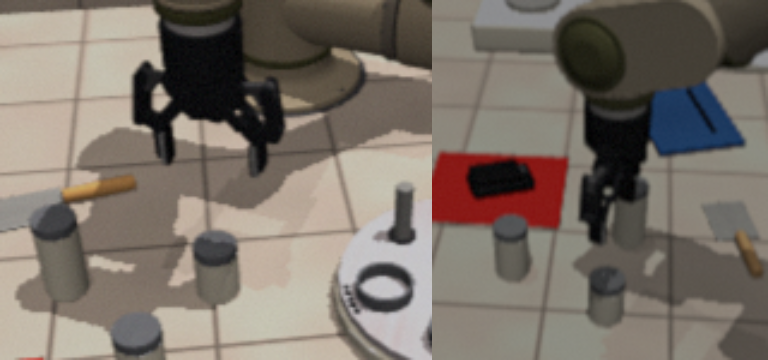

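```bash
cat >> h.py <<'E'
def wcast(d,uv,z):
    T=d["world_from_camera"];K=d["intrinsics"]
    x,y=(np.array(uv)-K[:2,2])/K[0,0]; th=np.hypot(x,y); s=np.sin(th)/th if th>0 else 1
    r=T[:3,:3]@np.array([x*s,-y*s,-np.cos(th)]); o=T[:3,3]
    return o+r*(z-o[2])/r[2]
E
python3 - <<'E'
from h import *
d=snap("wrist","pics/w3.png")
for nm,uv,z in (("short",(252,207),.07),("tall",(74,253),.102),("hub",(495,155),.042),("p5",(433,193),.052),("post",(485,101),.104)):
    print(nm,np.round(wcast(d,uv,z),4))
print(env.observe()["position"])
a=cv2.imread("pics/w3.png"); cv2.imwrite("pics/w3z.png",cv2.resize(a[150:290,190:320],None,fx=4,fy=4,interpolation=cv2.INTER_CUBIC))
E
```

```text
short [ 0.4662 -0.1191  0.07  ]
tall [ 0.4406 -0.2784  0.102 ]
hub [0.5157 0.1473 0.042 ]
p5 [0.5225 0.0483 0.052 ]
post [0.4396 0.0906 0.104 ]
[ 0.46730005 -0.10974277  0.15792368]
```

View pics/w3z.png

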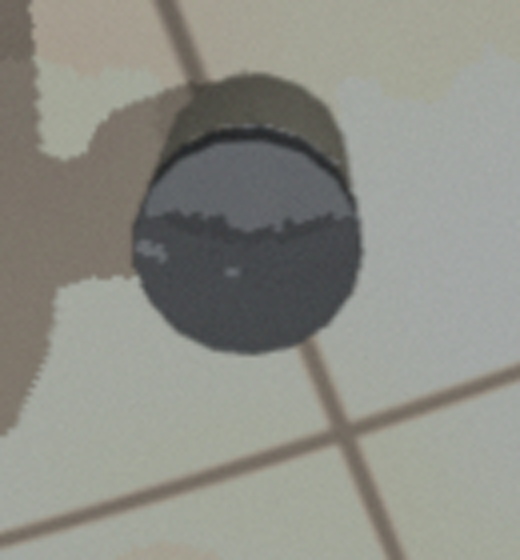

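Run:
```python
from h import *
d=env.get_image("wrist")
print(np.round(wcast(d,(251.4,211.1),.07),4),env.observe()["position"],env.observe()["time_s"])
```

```text
[ 0.4698 -0.1198  0.07  ] [ 0.46733347 -0.10901102  0.15862399] 2.0
```

apply_moves(plan=[{"tx": 4, "ty": -12, "tz": -20, "rx": 0, "ry": 0, "rz": 0, "jaw": 1}, {"tx": 4, "ty": -12, "tz": -50, "rx": 0, "ry": 0, "rz": 0, "jaw": 1}, {"tx": 4, "ty": -12, "tz": -85, "rx": 0, "ry": 0, "rz": 0, "jaw": 1}, {"tx": 4, "ty": -12, "tz": -115, "rx": 0, "ry": 0, "rz": 0, "jaw": 1}, {"tx": 4, "ty": -12, "tz": -133, "rx": 0, "ry": 0, "rz": 0, "jaw": 1}, {"tx": 4, "ty": -12, "tz": -133, "rx": 0, "ry": 0, "rz": 0, "jaw": 1}, {"tx": 4, "ty": -12, "tz": -133, "rx": 0, "ry": 0, "rz": 0, "jaw": 1}])

```text
time_s: 2.7
position: [0.4718, -0.1204, 0.0268]
tool_rot: [[-0.935, 0.353, 0.001], [0.353, 0.935, -0.001], [-0.001, -0.001, -1.0]]
ft_force: [-0.7, 0.3, 0.9]
grip_width: 0.0856
```

Run:
```python
from h import *
o=env.observe();print(o["position"],o["ft_force"],o["time_s"])
d=snap("scene","pics/s4.png"); e=snap("side","pics/d4.png")
a=cv2.imread("pics/s4.png")[80:230,120:300]; b=cv2.imread("pics/d4.png")[60:210,210:350]
cv2.imwrite("pics/sd4.png",np.hstack([cv2.resize(a,None,fx=2.4,fy=2.4),cv2.resize(b,None,fx=2.4,fy=2.4)]))
```

```text
[ 0.47182338 -0.12038795  0.02679724] [-0.67202703  0.3081108   0.8968906 ] 2.7
```

View pics/sd4.png

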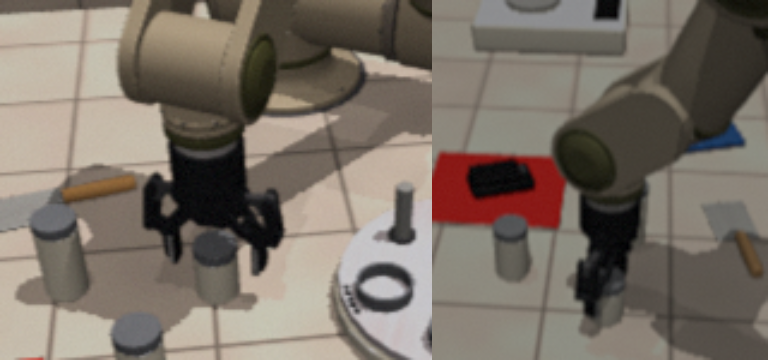

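apply_moves(plan=[{"tx": 0, "ty": 0, "tz": 0, "rx": 0, "ry": 0, "rz": 0, "jaw": -1}, {"tx": 0, "ty": 0, "tz": 0, "rx": 0, "ry": 0, "rz": 0, "jaw": -1}, {"tx": 0, "ty": 0, "tz": 0, "rx": 0, "ry": 0, "rz": 0, "jaw": -1}, {"tx": 0, "ty": 0, "tz": 0, "rx": 0, "ry": 0, "rz": 0, "jaw": -1}, {"tx": 0, "ty": 0, "tz": 0, "rx": 0, "ry": 0, "rz": 0, "jaw": -1}, {"tx": 0, "ty": 0, "tz": 0, "rx": 0, "ry": 0, "rz": 0, "jaw": -1}], grip_force=40)

```text
time_s: 3.4
position: [0.4724, -0.121, 0.0279]
tool_rot: [[-0.935, 0.354, 0.003], [0.354, 0.935, -0.002], [-0.004, -0.001, -1.0]]
ft_force: [-1.4, 0.6, 7.4]
grip_width: 0.0475
```

Run:
```python
from h import *
o=env.observe();print(o["position"],o["ft_force"],o["grip_width"],o["tool_rot"].round(3).tolist())
```

```text
[ 0.47237984 -0.12099183  0.02790286] [-1.39513304  0.60886671  7.44343915] 0.047514404782149765 [[-0.935, 0.354, 0.003], [0.354, 0.935, -0.002], [-0.004, -0.001, -1.0]]
```

apply_moves(plan=[{"tx": 0, "ty": 0, "tz": 30, "rx": 0, "ry": 0, "rz": 0, "jaw": -1}, {"tx": 0, "ty": 0, "tz": 70, "rx": 0, "ry": 0, "rz": 0, "jaw": -1}, {"tx": 0, "ty": 10, "tz": 110, "rx": 0, "ry": 0, "rz": 0, "jaw": -1}, {"tx": -5, "ty": 40, "tz": 140, "rx": 0, "ry": 0, "rz": 0, "jaw": -1}, {"tx": -10, "ty": 80, "tz": 150, "rx": 0, "ry": 0, "rz": 0, "jaw": -1}, {"tx": -18, "ty": 125, "tz": 150, "rx": 0, "ry": 0, "rz": 0, "jaw": -1}, {"tx": -25, "ty": 170, "tz": 150, "rx": 0, "ry": 0, "rz": 0, "jaw": -1}, {"tx": -32, "ty": 215, "tz": 150, "rx": 0, "ry": 0, "rz": 0, "jaw": -1}, {"tx": -38, "ty": 255, "tz": 150, "rx": 0, "ry": 0, "rz": 0, "jaw": -1}, {"tx": -42, "ty": 285, "tz": 145, "rx": 0, "ry": 0, "rz": 0, "jaw": -1}, {"tx": -45, "ty": 305, "tz": 135, "rx": 0, "ry": 0, "rz": 0, "jaw": -1}, {"tx": -45, "ty": 308, "tz": 125, "rx": 0, "ry": 0, "rz": 0, "jaw": -1}])

```text
time_s: 4.6
position: [0.4267, 0.1887, 0.1525]
tool_rot: [[-0.936, 0.352, 0.003], [0.352, 0.936, -0.002], [-0.004, -0.001, -1.0]]
ft_force: [0.1, -0.9, -1.8]
grip_width: 0.0476
```

apply_moves(plan=[{"tx": 0, "ty": 0, "tz": -30, "rx": 0, "ry": 0, "rz": 0, "jaw": -1}, {"tx": 0, "ty": 0, "tz": -35, "rx": 0, "ry": 0, "rz": 0, "jaw": -1}, {"tx": 0, "ty": 0, "tz": -35, "rx": 0, "ry": 0, "rz": 0, "jaw": -1}])

```text
time_s: 4.9
position: [0.4265, 0.188, 0.1171]
tool_rot: [[-0.936, 0.352, 0.001], [0.352, 0.936, -0.002], [-0.002, -0.002, -1.0]]
ft_force: [0.9, -0.1, -1.7]
grip_width: 0.0473
```

Run:
```python
from h import *
o=env.observe();print(o["position"],o["ft_force"],o["grip_width"],o["tool_rot"].round(3).tolist())
d=snap("scene","pics/s5.png"); e=snap("side","pics/d5.png"); w=snap("wrist","pics/w5.png")
a=cv2.imread("pics/s5.png")[90:240,240:400]; b=cv2.imread("pics/d5.png")[170:320,190:340]
cv2.imwrite("pics/sd5.png",np.hstack([cv2.resize(a,None,fx=2.5,fy=2.5),cv2.resize(b,None,fx=2.5,fy=2.5)]))
```

```text
[0.4264568  0.1880309  0.11707463] [ 0.92613336 -0.1440097  -1.74464856] 0.04730812465154614 [[-0.936, 0.352, 0.001], [0.352, 0.936, -0.002], [-0.002, -0.002, -1.0]]
```

View pics/sd5.png

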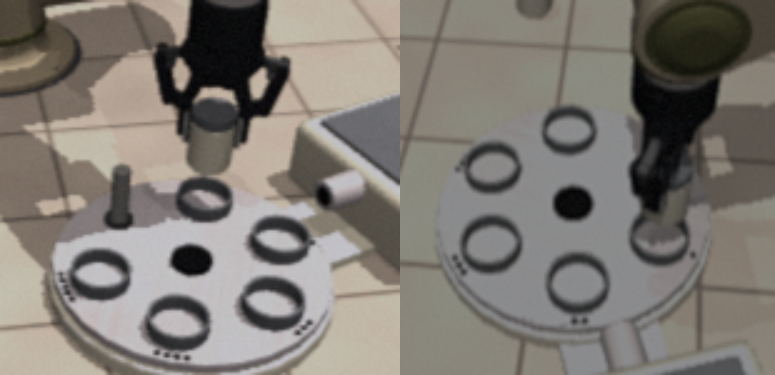

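View pics/w5.png

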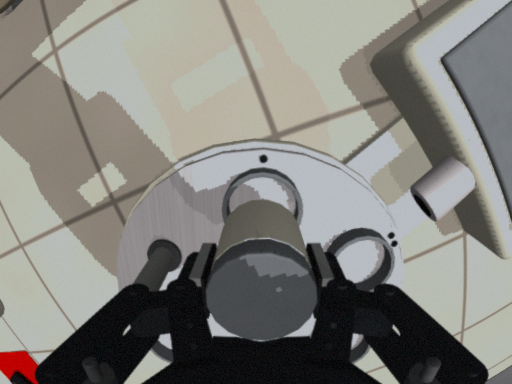

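Run:
```python
from h import *
P=env.observe()["position"]; print(P)
d=env.get_image("scene"); e=env.get_image("side"); w=env.get_image("wrist")
c=[P[0],P[1],P[2]+.0355]
print("pred lid scene",cyl(d,c,c[2]-.007,c[2]+.007,.024),"side",cyl(e,c,c[2]-.007,c[2]+.007,.024))
print("pred bottom scene",pix(d,[P[0],P[1],P[2]-.0275]),"side",pix(e,[P[0],P[1],P[2]-.0275]))
o,m=lids(d["image"],(300,120,350,160),50,900); print(np.round(o,1)); 
a=cv2.resize(cv2.cvtColor(d["image"][115:185,295:350],cv2.COLOR_RGB2BGR),None,fx=7,fy=7,interpolation=cv2.INTER_CUBIC)
b=cv2.resize(cv2.cvtColor(e["image"][215:285,270:320],cv2.COLOR_RGB2BGR),None,fx=7,fy=7,interpolation=cv2.INTER_CUBIC)
cv2.imwrite("pics/z6.png",np.hstack([a,b]))
# wrist rim inner/outer: dark ring
cv2.imwrite("pics/z6w.png",cv2.resize(cv2.cvtColor(w["image"][140:350,180:400],cv2.COLOR_RGB2BGR),None,fx=2.8,fy=2.8,interpolation=cv2.INTER_CUBIC))
for b in ((275,150,370,182),(255,150,378,240)):
    o,m=blobs(d["image"],b,90,60,1200,90)
    for q in o: print("scene",np.round(q,1),np.round(cast(d,q[:2],.043),4))
```

```text
[0.42737159 0.18837085 0.11851798]
pred lid scene [326.6 135.2 234.1  19.3  14.8] side [295.7 236.3 333.3  20.8  19.7]
pred bottom scene [[323.955556   154.84818893]] side [[294.1020097  252.29003905]]
[[326.4 130.5 639.5  45.5  25.8]]
scene [351.2 179.4  72.5  20.    5. ] [0.4819 0.2546 0.043 ]
scene [321.  169.4 317.2  22.5  18. ] [0.4291 0.1849 0.043 ]
scene [287.4 170.3 217.   11.8  25. ] [0.4208 0.0921 0.043 ]
scene [363.5 159.5 238.9  14.2  23.8] [0.3997 0.3169 0.043 ]
scene [309.8 223.4 228.8  25.5  13. ] [0.6292 0.1057 0.043 ]
scene [284.3 225.4 168.3  40.2  23.8] [0.6274 0.0445 0.043 ]
scene [311.7 213.9 188.8  23.5  11.5] [0.598  0.1178 0.043 ]
scene [348.5 211.2 416.8  25.2  21.2] [0.6008 0.2099 0.043 ]
scene [279.6 199.7 379.5  23.8  20. ] [0.5366 0.0493 0.043 ]
scene [316.2 193.7 156.6  16.5  12.2] [0.5264 0.147  0.043 ]
scene [351.7 185.9 360.3  26.   18.8] [0.5085 0.2475 0.043 ]
scene [321.  169.4 317.2  22.5  18. ] [0.4291 0.1849 0.043 ]
scene [287.4 170.2 215.1  11.8  24.8] [0.4204 0.0922 0.043 ]
scene [367.4 161.6 401.9  22.2  27.8] [0.411  0.3246 0.043 ]
```

View pics/z6.png

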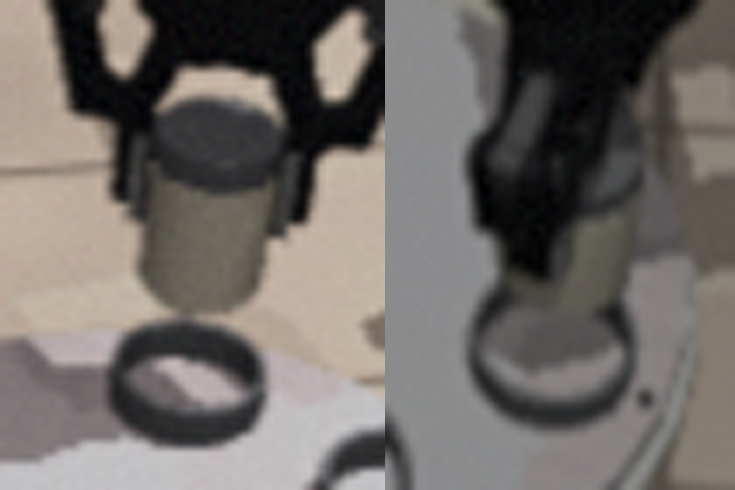

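View pics/z6w.png

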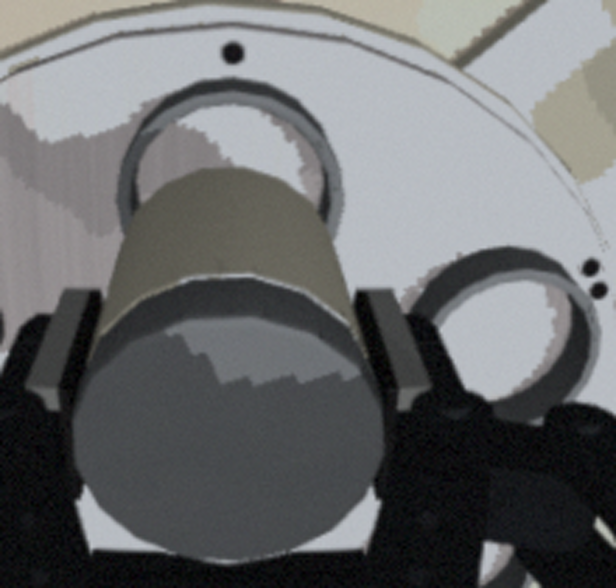

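Run:
```python
from h import *
o=env.observe();P=o["position"]; R=o["tool_rot"]; w=env.get_image("wrist"); print(P)
f=lambda u,v,z:(wcast(w,(u/2.8+180-.3,v/2.8+140-.3),z)-P)[:2]@R[:2,:2]*1000
ht=P[2]+.0425
for nm,u,v,z in (("lid near",230,318,ht),("lid far",230,558,ht),("lid L",75,430,ht),("lid R",385,430,ht),("rim base near",231,78,.034),("rim L",119,195,.052),("rim R",344,195,.052),("dot",232,53,.034)):
    print(nm,np.round(f(u,v,z),1))
d=env.get_image("scene");e=env.get_image("side")
for c in ((.4275,.188,.043),):
    print(cyl(d,c,.034,.052,.031),cyl(e,c,.034,.052,.031))
```

```text
[0.42708105 0.18855037 0.11828238]
lid near [25. -0.]
lid far [-21.3   0. ]
lid L [  5.3 -23.2]
lid R [ 5.3 23.2]
rim base near [31.1  0.4]
rim L [  3.  -29.8]
rim R [ 2.9 30.9]
dot [38.2  0.7]
[322.  169.1 359.1  23.2  18.9] [293.  263.6 482.3  24.6  24.2]
```

apply_moves(plan=[{"tx": 1, "ty": 0, "tz": -10, "rx": 0, "ry": 0, "rz": 0, "jaw": -1}, {"tx": 1, "ty": 0, "tz": -20, "rx": 0, "ry": 0, "rz": 0, "jaw": -1}, {"tx": 1, "ty": 0, "tz": -30, "rx": 0, "ry": 0, "rz": 0, "jaw": -1}, {"tx": 1, "ty": 0, "tz": -40, "rx": 0, "ry": 0, "rz": 0, "jaw": -1}, {"tx": 1, "ty": 0, "tz": -46, "rx": 0, "ry": 0, "rz": 0, "jaw": -1}, {"tx": 1, "ty": 0, "tz": -51, "rx": 0, "ry": 0, "rz": 0, "jaw": -1}, {"tx": 1, "ty": 0, "tz": -55, "rx": 0, "ry": 0, "rz": 0, "jaw": -1}, {"tx": 1, "ty": 0, "tz": -55, "rx": 0, "ry": 0, "rz": 0, "jaw": -1}])

```text
time_s: 6.15
position: [0.4277, 0.1886, 0.0625]
tool_rot: [[-0.936, 0.352, 0.003], [0.352, 0.936, -0.002], [-0.004, -0.001, -1.0]]
ft_force: [1.2, 0.1, -0.7]
grip_width: 0.0472
```

Run:
```python
from h import *
o=env.observe();print(o["position"],o["ft_force"],o["wrist_torque"],o["grip_width"],o["tool_rot"].round(3).tolist())
d=snap("scene","pics/s7.png"); e=snap("side","pics/d7.png"); w=snap("wrist","pics/w7.png")
z=lambda n,y,x:cv2.resize(cv2.imread(n)[y:y+70,x:x+55],None,fx=7,fy=7,interpolation=cv2.INTER_CUBIC)
cv2.imwrite("pics/z7.png",np.hstack([z("pics/s7.png",125,295),z("pics/d7.png",225,268)]))
cv2.imwrite("pics/z7w.png",cv2.resize(cv2.imread("pics/w7.png")[140:350,180:400],None,fx=2.8,fy=2.8,interpolation=cv2.INTER_CUBIC))
```

```text
[0.42768366 0.18863875 0.06251887] [ 1.21225247  0.12883282 -0.70749532] [-0.00871823 -0.00821047 -0.00334251] 0.04715863067713068 [[-0.936, 0.352, 0.003], [0.352, 0.936, -0.002], [-0.004, -0.001, -1.0]]
```

View pics/z7.png

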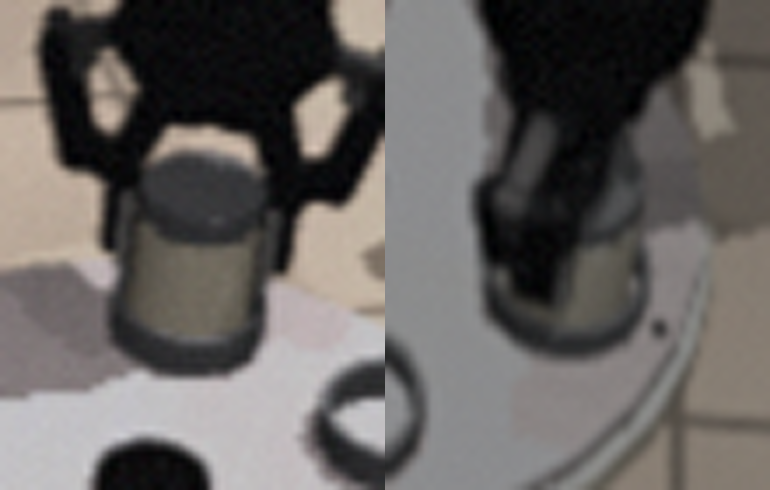

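View pics/z7w.png

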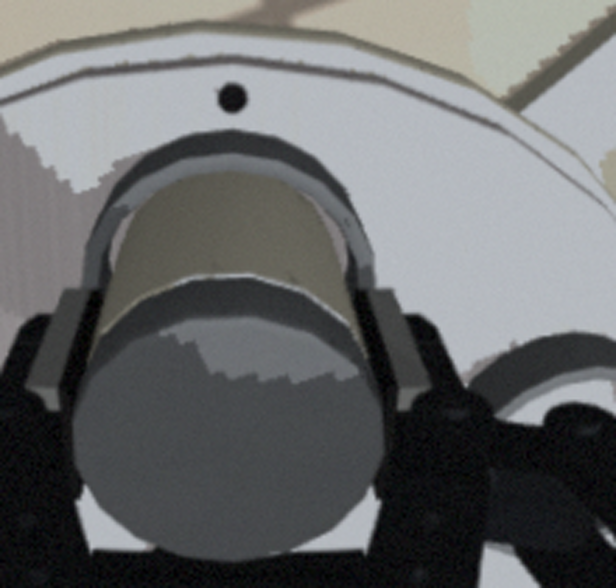

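apply_moves(plan=[{"tx": 0, "ty": 0, "tz": -1, "rx": 0, "ry": 0, "rz": 0, "jaw": -1}, {"tx": 0, "ty": 0, "tz": -1.5, "rx": 0, "ry": 0, "rz": 0, "jaw": -1}, {"tx": 0, "ty": 0, "tz": -1.5, "rx": 0, "ry": 0, "rz": 0, "jaw": -1}])

```text
time_s: 6.6
position: [0.4281, 0.1887, 0.0619]
tool_rot: [[-0.936, 0.351, 0.005], [0.351, 0.936, -0.001], [-0.005, 0.0, -1.0]]
ft_force: [0.1, -0.3, 1.9]
grip_width: 0.0475
```

apply_moves(plan=[{"tx": 0, "ty": 0, "tz": 0, "rx": 0, "ry": 0, "rz": 0, "jaw": 1}, {"tx": 0, "ty": 0, "tz": 0, "rx": 0, "ry": 0, "rz": 0, "jaw": 1}, {"tx": 0, "ty": 0, "tz": 0, "rx": 0, "ry": 0, "rz": 0, "jaw": 1}, {"tx": 0, "ty": 0, "tz": 0, "rx": 0, "ry": 0, "rz": 0, "jaw": 1}, {"tx": 0, "ty": 0, "tz": 20, "rx": 0, "ry": 0, "rz": 0, "jaw": 1}, {"tx": 0, "ty": 0, "tz": 50, "rx": 0, "ry": 0, "rz": 0, "jaw": 1}, {"tx": 0, "ty": 0, "tz": 90, "rx": 0, "ry": 0, "rz": 0, "jaw": 1}, {"tx": 0, "ty": 0, "tz": 130, "rx": 0, "ry": 0, "rz": 0, "jaw": 1}, {"tx": 10, "ty": -40, "tz": 150, "rx": 0, "ry": 0, "rz": 0, "jaw": 1}, {"tx": 25, "ty": -80, "tz": 150, "rx": 0, "ry": 0, "rz": 0, "jaw": 1}])

```text
time_s: 7.6
position: [0.4539, 0.1084, 0.215]
tool_rot: [[-0.937, 0.349, 0.011], [0.349, 0.937, -0.002], [-0.011, 0.002, -1.0]]
ft_force: [0.7, -0.0, -0.8]
grip_width: 0.0852
```

Run:
```python
from h import *
o=env.observe();print(o["position"],o["grip_width"],o["time_s"])
d=snap("scene","pics/s8.png"); e=snap("side","pics/d8.png")
a=cv2.imread("pics/s8.png")[90:260,110:400]; b=cv2.imread("pics/d8.png")[120:300,190:330]
cv2.imwrite("pics/a8.png",cv2.resize(a,None,fx=2.7,fy=2.7)); cv2.imwrite("pics/b8.png",cv2.resize(b,None,fx=3.2,fy=3.2))
```

```text
[0.4539271  0.10844968 0.21497024] 0.08518312966034959 7.6
```

View pics/a8.png

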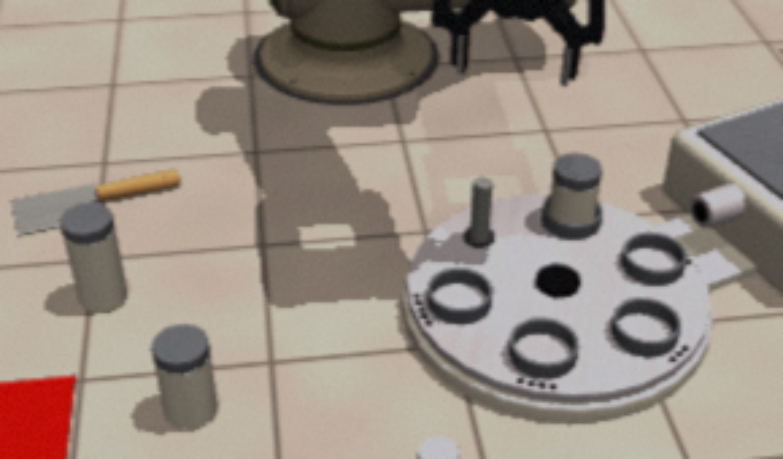

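View pics/b8.png

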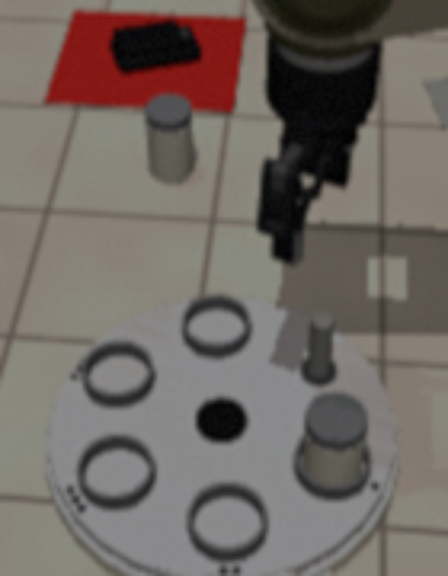

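Run:
```python
from h import *
d=env.get_image("scene"); e=env.get_image("side")
o,m=lids(e["image"],(230,143,256,182),60); 
for q in o: c=cast(e,q[:2],.079); print("side mid",np.round(q,1),np.round(c,4),cyl(e,c,.072,.086,.024))
o,m=lids(d["image"],(160,200,195,250),60)
for q in o: c=cast(d,q[:2],.079); print("scene mid",np.round(q,1),np.round(c,4),cyl(d,c,.072,.086,.024))
# full silhouettes
for n,im,bx in (("scene",d,(125,160,160,212)),):
    a=cv2.resize(cv2.cvtColor(im["image"][bx[1]:bx[3],bx[0]:bx[2]],cv2.COLOR_RGB2BGR),None,fx=8,fy=8,interpolation=cv2.INTER_CUBIC)
    b=cv2.resize(cv2.cvtColor(e["image"][140:185,230:260],cv2.COLOR_RGB2BGR),None,fx=8,fy=8,interpolation=cv2.INTER_CUBIC); b=np.pad(b,((0,a.shape[0]-b.shape[0]),(0,0),(0,0)))
    cv2.imwrite("pics/z9.png",np.hstack([a,b]))
```

```text
side mid [242.  155.5 114.5  13.8  10.5] [ 0.6074 -0.1961  0.079 ] [242.  155.6 153.7  14.8  12.5]
scene mid [176.6 218.9 295.1  20.5  18.2] [ 0.6091 -0.2027  0.079 ] [176.5 219.  343.7  22.1  19.3]
```

View pics/z9.png

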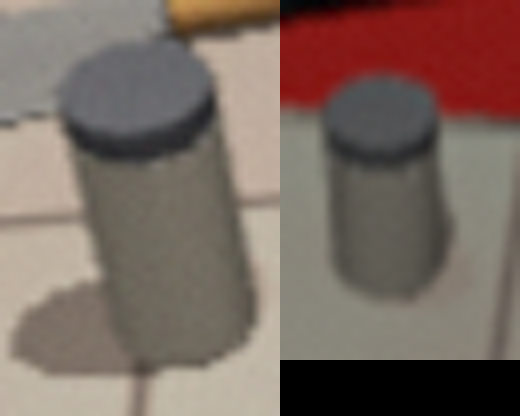

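Run:
```python
from h import *
d=env.get_image("scene"); e=env.get_image("side")
print("tall scene",cast(d,(142,172.06),.095),cast(d,(142.5,171.6),.095),cyl(d,cast(d,(142,172.06),.095),.088,.102,.024))
print("tall side",cast(e,(292.7,137.8),.095))
print("mid side",cast(e,(242.2,154.6),.079),"mid scene", cast(d,(177.1,218.4),.079))
print(env.observe()["position"])
```

```text
tall scene [ 0.44512613 -0.28857631  0.095     ] [ 0.44338074 -0.28746646  0.095     ] [142.  172.1 264.8  20.5  16.2]
tall side [ 0.44512326 -0.28606507  0.095     ]
mid side [ 0.60756759 -0.20109853  0.079     ] mid scene [ 0.60773555 -0.20154521  0.079     ]
[0.45269453 0.10929593 0.21162718]
```

apply_moves(plan=[{"tx": 22, "ty": -44, "tz": 0, "rx": 0, "ry": 0.005, "rz": 0, "jaw": 1}, {"tx": 44, "ty": -88, "tz": 0, "rx": 0, "ry": 0.01, "rz": 0, "jaw": 1}, {"tx": 66, "ty": -132, "tz": 0, "rx": 0, "ry": 0.01, "rz": 0, "jaw": 1}, {"tx": 88, "ty": -176, "tz": 0, "rx": 0, "ry": 0.01, "rz": 0, "jaw": 1}, {"tx": 110, "ty": -220, "tz": -10, "rx": 0, "ry": 0.01, "rz": 0, "jaw": 1}, {"tx": 132, "ty": -264, "tz": -20, "rx": 0, "ry": 0.01, "rz": 0, "jaw": 1}, {"tx": 148, "ty": -298, "tz": -40, "rx": 0, "ry": 0.01, "rz": 0, "jaw": 1}, {"tx": 155, "ty": -310, "tz": -60, "rx": 0, "ry": 0.01, "rz": 0, "jaw": 1}, {"tx": 155, "ty": -311, "tz": -70, "rx": 0, "ry": 0.01, "rz": 0, "jaw": 1}, {"tx": 155, "ty": -311, "tz": -70, "rx": 0, "ry": 0.01, "rz": 0, "jaw": 1}])

```text
time_s: 8.9
position: [0.6071, -0.2, 0.14]
tool_rot: [[-0.937, 0.35, -0.009], [0.35, 0.937, 0.001], [0.009, -0.002, -1.0]]
ft_force: [0.2, -0.5, 0.2]
grip_width: 0.0854
```

Run:
```python
from h import *
w=snap("wrist","pics/w10.png"); o=env.observe();print(o["position"],o["tool_rot"].round(3).tolist())
```

```text
[ 0.60749463 -0.1999735   0.14157154] [[-0.937, 0.349, -0.007], [0.35, 0.937, -0.0], [0.006, -0.003, -1.0]]
```

View pics/w10.png

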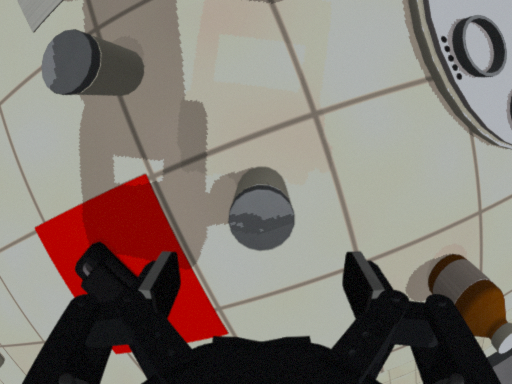

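apply_moves(plan=[{"tx": 0, "ty": -1, "tz": -30, "rx": 0, "ry": -0.007, "rz": 0, "jaw": 1}, {"tx": 0, "ty": -1, "tz": -60, "rx": 0, "ry": -0.007, "rz": 0, "jaw": 1}, {"tx": 0, "ty": -1, "tz": -85, "rx": 0, "ry": -0.007, "rz": 0, "jaw": 1}, {"tx": 0, "ty": -1, "tz": -99, "rx": 0, "ry": -0.007, "rz": 0, "jaw": 1}, {"tx": 0, "ty": -1, "tz": -99, "rx": 0, "ry": -0.007, "rz": 0, "jaw": 1}, {"tx": 0, "ty": -1, "tz": -99, "rx": 0, "ry": -0.007, "rz": 0, "jaw": 1}, {"tx": 0, "ty": -1, "tz": -99, "rx": 0, "ry": -0.007, "rz": 0, "jaw": -1}, {"tx": 0, "ty": -1, "tz": -99, "rx": 0, "ry": -0.007, "rz": 0, "jaw": -1}, {"tx": 0, "ty": -1, "tz": -99, "rx": 0, "ry": -0.007, "rz": 0, "jaw": -1}, {"tx": 0, "ty": -1, "tz": -99, "rx": 0, "ry": -0.007, "rz": 0, "jaw": -1}, {"tx": 0, "ty": -1, "tz": -99, "rx": 0, "ry": -0.007, "rz": 0, "jaw": -1}, {"tx": 0, "ty": -1, "tz": -99, "rx": 0, "ry": -0.007, "rz": 0, "jaw": -1}])

```text
time_s: 10.15
position: [0.6079, -0.2011, 0.0437]
tool_rot: [[-0.937, 0.35, 0.002], [0.35, 0.937, -0.001], [-0.002, -0.001, -1.0]]
ft_force: [-0.5, 1.2, 5.9]
grip_width: 0.0475
```

apply_moves(plan=[{"tx": 0, "ty": 0, "tz": 30, "rx": 0, "ry": 0, "rz": 0, "jaw": -1}, {"tx": 0, "ty": 0, "tz": 70, "rx": 0, "ry": 0, "rz": 0, "jaw": -1}, {"tx": -2, "ty": 10, "tz": 110, "rx": 0, "ry": 0, "rz": 0, "jaw": -1}, {"tx": -10, "ty": 45, "tz": 135, "rx": 0, "ry": 0, "rz": 0, "jaw": -1}, {"tx": -20, "ty": 90, "tz": 145, "rx": 0, "ry": 0, "rz": 0, "jaw": -1}, {"tx": -30, "ty": 135, "tz": 145, "rx": 0, "ry": 0, "rz": 0, "jaw": -1}, {"tx": -40, "ty": 180, "tz": 145, "rx": 0, "ry": 0, "rz": 0, "jaw": -1}, {"tx": -50, "ty": 225, "tz": 145, "rx": 0, "ry": 0, "rz": 0, "jaw": -1}, {"tx": -60, "ty": 270, "tz": 145, "rx": 0, "ry": 0, "rz": 0, "jaw": -1}, {"tx": -70, "ty": 315, "tz": 145, "rx": 0, "ry": 0, "rz": 0, "jaw": -1}, {"tx": -80, "ty": 360, "tz": 145, "rx": 0, "ry": 0, "rz": 0, "jaw": -1}, {"tx": -90, "ty": 400, "tz": 145, "rx": 0, "ry": 0, "rz": 0, "jaw": -1}])

```text
time_s: 11.35
position: [0.517, 0.2008, 0.1886]
tool_rot: [[-0.937, 0.349, 0.001], [0.349, 0.937, -0.001], [-0.002, -0.001, -1.0]]
ft_force: [1.2, -0.3, -1.5]
grip_width: 0.0474
```

apply_moves(plan=[{"tx": -5, "ty": 25, "tz": -10, "rx": 0, "ry": 0, "rz": 0, "jaw": -1}, {"tx": -10, "ty": 45, "tz": -30, "rx": 0, "ry": 0, "rz": 0, "jaw": -1}, {"tx": -10, "ty": 49, "tz": -50, "rx": 0, "ry": 0, "rz": 0, "jaw": -1}, {"tx": -10, "ty": 49, "tz": -60, "rx": 0, "ry": 0, "rz": 0, "jaw": -1}, {"tx": -10, "ty": 49, "tz": -60, "rx": 0, "ry": 0, "rz": 0, "jaw": -1}])

```text
time_s: 11.85
position: [0.5065, 0.2494, 0.1274]
tool_rot: [[-0.937, 0.349, -0.002], [0.349, 0.937, -0.002], [0.001, -0.002, -1.0]]
ft_force: [-0.7, -0.0, -2.0]
grip_width: 0.0475
```

Run:
```python
from h import *
d=snap("scene","pics/s11.png"); e=snap("side","pics/d11.png"); w=snap("wrist","pics/w11.png")
o=env.observe();P=o["position"];print(P,o["tool_rot"].round(3).tolist())
c=[P[0],P[1],P[2]-.0437+.079]
print("pred lid scene",cyl(d,c,c[2]-.007,c[2]+.007,.024),"side",cyl(e,c,c[2]-.007,c[2]+.007,.024))
c=[.5066,.2501]; print("pred rim scene",cyl(d,c,.034,.052,.031),"side",cyl(e,c,.034,.052,.031))
z=lambda n,y,x:cv2.resize(cv2.imread(n)[y:y+85,x:x+55],None,fx=7,fy=7,interpolation=cv2.INTER_CUBIC)
cv2.imwrite("pics/z11.png",np.hstack([z("pics/s11.png",125,328),z("pics/d11.png",220,238)]))
cv2.imwrite("pics/z11w.png",cv2.resize(cv2.imread("pics/w11.png")[140:350,180:400],None,fx=2.8,fy=2.8,interpolation=cv2.INTER_CUBIC))
```

```text
[0.50767274 0.24935033 0.12952397] [[-0.937, 0.35, 0.003], [0.35, 0.937, -0.001], [-0.003, 0.0, -1.0]]
pred lid scene [360.  147.6 269.7  20.9  16. ] side [259.3 252.  375.8  21.6  21.3]
pred rim scene [352.5 185.5 406.1  24.8  20.4] side [260.  282.1 532.8  25.3  25.9]
```

View pics/z11.png

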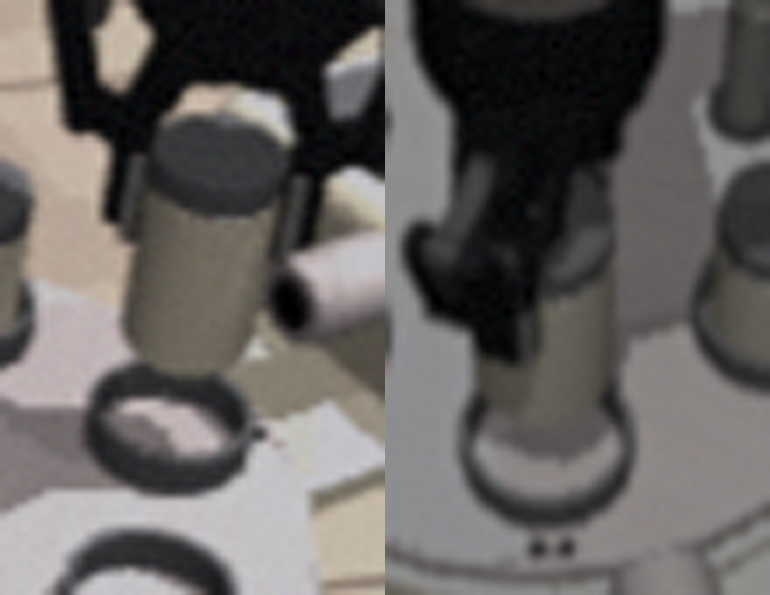

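View pics/z11w.png

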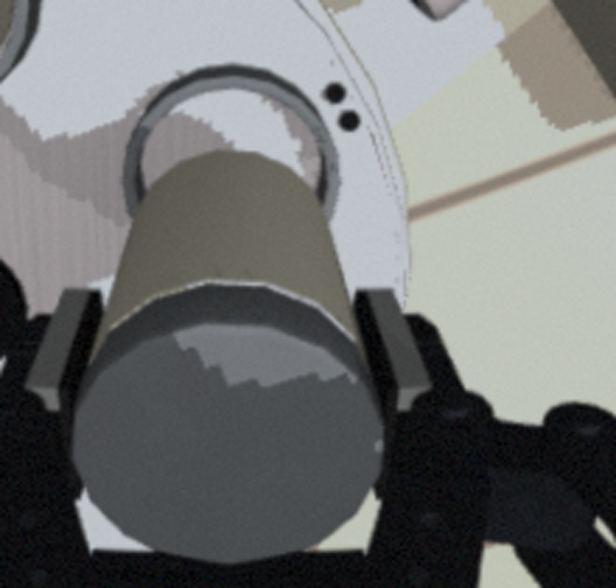

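Run:
```python
from h import *
o=env.observe();P=o["position"]; R=o["tool_rot"]; w=env.get_image("wrist"); print(P,o["time_s"])
f=lambda u,v,z:(wcast(w,(u/2.8+180-.3,v/2.8+140-.3),z)-P)[:2]@R[:2,:2]*1000
ht=P[2]-.0437+.086
for nm,u,v,z in (("lid near",230,325,ht),("lid far",230,560,ht),("lid L",72,430,ht),("lid R",386,430,ht),("rim base near",234,64,.034),("rim L",124,170,.052),("rim R",340,170,.052)):
    print(nm,np.round(f(u,v,z),1))
```

```text
[0.50767274 0.24935033 0.12952397] 12.0
lid near [23.7 -0. ]
lid far [-22.   0.]
lid L [  5.  -23.7]
lid R [ 5.  23.4]
rim base near [33.1  1.4]
rim L [  6.5 -29.6]
rim R [ 6.5 31.1]
```

apply_moves(plan=[{"tx": -2, "ty": 1.2, "tz": -8, "rx": 0, "ry": 0, "rz": 0, "jaw": -1}, {"tx": -2, "ty": 1.2, "tz": -18, "rx": 0, "ry": 0, "rz": 0, "jaw": -1}, {"tx": -2, "ty": 1.2, "tz": -28, "rx": 0, "ry": 0, "rz": 0, "jaw": -1}, {"tx": -2, "ty": 1.2, "tz": -36, "rx": 0, "ry": 0, "rz": 0, "jaw": -1}, {"tx": -2, "ty": 1.2, "tz": -42, "rx": 0, "ry": 0, "rz": 0, "jaw": -1}, {"tx": -2, "ty": 1.2, "tz": -47, "rx": 0, "ry": 0, "rz": 0, "jaw": -1}, {"tx": -2, "ty": 1.2, "tz": -51, "rx": 0, "ry": 0, "rz": 0, "jaw": -1}, {"tx": -2, "ty": 1.2, "tz": -51, "rx": 0, "ry": 0, "rz": 0, "jaw": -1}])

```text
time_s: 12.85
position: [0.5056, 0.2506, 0.0782]
tool_rot: [[-0.937, 0.35, 0.003], [0.35, 0.937, -0.001], [-0.003, 0.0, -1.0]]
ft_force: [-0.1, 0.9, -0.6]
grip_width: 0.0472
```

Run:
```python
from h import *
d=snap("scene","pics/s12.png"); e=snap("side","pics/d12.png"); w=snap("wrist","pics/w12.png")
o=env.observe();P=o["position"];print(P,o["ft_force"],o["tool_rot"].round(3).tolist())
z=lambda n,y,x:cv2.resize(cv2.imread(n)[y:y+85,x:x+55],None,fx=5,fy=5,interpolation=cv2.INTER_CUBIC)
a=np.hstack([z("pics/s12.png",125,328),z("pics/d12.png",220,238)])
b=cv2.resize(cv2.imread("pics/w12.png")[140:350,180:400],(230,220))
cv2.imwrite("pics/z12.png",np.hstack([a,np.pad(b,((0,a.shape[0]-220),(0,0),(0,0)))]))
```

```text
[0.50579964 0.25064571 0.07883605] [ 0.57637699 -0.30031992 -1.25943376] [[-0.937, 0.35, 0.003], [0.35, 0.937, -0.001], [-0.003, 0.001, -1.0]]
```

View pics/z12.png

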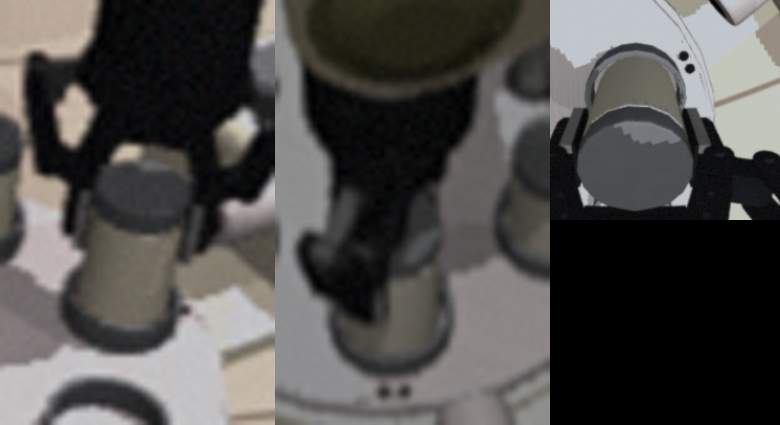

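In the pocket in all three views, about 1 mm above the floor. I'll press it down, then release and lift.

apply_moves(plan=[{"tx": 0, "ty": 0, "tz": -1, "rx": 0, "ry": 0, "rz": 0, "jaw": -1}, {"tx": 0, "ty": 0, "tz": -2, "rx": 0, "ry": 0, "rz": 0, "jaw": -1}, {"tx": 0, "ty": 0, "tz": -2, "rx": 0, "ry": 0, "rz": 0, "jaw": -1}, {"tx": 0, "ty": 0, "tz": -2, "rx": 0, "ry": 0, "rz": 0, "jaw": -1}])

```text
time_s: 13.4
position: [0.5061, 0.2507, 0.0777]
tool_rot: [[-0.937, 0.35, 0.005], [0.35, 0.937, -0.0], [-0.005, 0.001, -1.0]]
ft_force: [-1.9, 0.8, 6.0]
grip_width: 0.0476
```

apply_moves(plan=[{"tx": 0, "ty": 0, "tz": 0, "rx": 0, "ry": 0, "rz": 0, "jaw": 1}, {"tx": 0, "ty": 0, "tz": 0, "rx": 0, "ry": 0, "rz": 0, "jaw": 1}, {"tx": 0, "ty": 0, "tz": 0, "rx": 0, "ry": 0, "rz": 0, "jaw": 1}, {"tx": 0, "ty": 0, "tz": 0, "rx": 0, "ry": 0, "rz": 0, "jaw": 1}, {"tx": 0, "ty": 0, "tz": 20, "rx": 0, "ry": 0, "rz": 0, "jaw": 1}, {"tx": 0, "ty": 0, "tz": 55, "rx": 0, "ry": 0, "rz": 0, "jaw": 1}, {"tx": 0, "ty": 0, "tz": 100, "rx": 0, "ry": 0, "rz": 0, "jaw": 1}, {"tx": 0, "ty": -20, "tz": 135, "rx": 0, "ry": 0, "rz": 0, "jaw": 1}, {"tx": -6, "ty": -60, "tz": 145, "rx": 0, "ry": 0, "rz": 0, "jaw": 1}, {"tx": -12, "ty": -105, "tz": 145, "rx": 0, "ry": 0, "rz": 0, "jaw": 1}, {"tx": -18, "ty": -150, "tz": 145, "rx": 0, "ry": 0, "rz": 0, "jaw": 1}, {"tx": -24, "ty": -195, "tz": 145, "rx": 0, "ry": 0, "rz": 0, "jaw": 1}])

```text
time_s: 14.6
position: [0.4815, 0.0542, 0.2228]
tool_rot: [[-0.937, 0.349, 0.005], [0.349, 0.937, -0.001], [-0.005, 0.001, -1.0]]
ft_force: [1.6, -0.8, 0.1]
grip_width: 0.0854
```

apply_moves(plan=[{"tx": -5, "ty": -46, "tz": 0, "rx": 0, "ry": 0, "rz": 0, "jaw": 1}, {"tx": -10, "ty": -92, "tz": 0, "rx": 0, "ry": 0, "rz": 0, "jaw": 1}, {"tx": -15, "ty": -138, "tz": 0, "rx": 0, "ry": 0, "rz": 0, "jaw": 1}, {"tx": -20, "ty": -184, "tz": 0, "rx": 0, "ry": 0, "rz": 0, "jaw": 1}, {"tx": -25, "ty": -230, "tz": 0, "rx": 0, "ry": 0, "rz": 0, "jaw": 1}, {"tx": -30, "ty": -275, "tz": -10, "rx": 0, "ry": 0, "rz": 0, "jaw": 1}, {"tx": -34, "ty": -315, "tz": -25, "rx": 0, "ry": 0, "rz": 0, "jaw": 1}, {"tx": -37, "ty": -337, "tz": -45, "rx": 0, "ry": 0, "rz": 0, "jaw": 1}, {"tx": -37, "ty": -341, "tz": -60, "rx": 0, "ry": 0, "rz": 0, "jaw": 1}, {"tx": -37, "ty": -341, "tz": -60, "rx": 0, "ry": 0, "rz": 0, "jaw": 1}])

```text
time_s: 15.6
position: [0.4436, -0.287, 0.1608]
tool_rot: [[-0.936, 0.351, 0.002], [0.351, 0.936, 0.003], [-0.001, 0.003, -1.0]]
ft_force: [-0.0, 0.0, 0.2]
grip_width: 0.0855
```

Run:
```python
from h import *
w=snap("wrist","pics/w13.png"); d=snap("scene","pics/s13.png"); o=env.observe();print(o["position"],o["tool_rot"].round(3).tolist())
```

```text
[ 0.44462437 -0.28656014  0.16310294] [[-0.937, 0.349, 0.005], [0.349, 0.937, -0.0], [-0.005, 0.002, -1.0]]
```

View pics/w13.png

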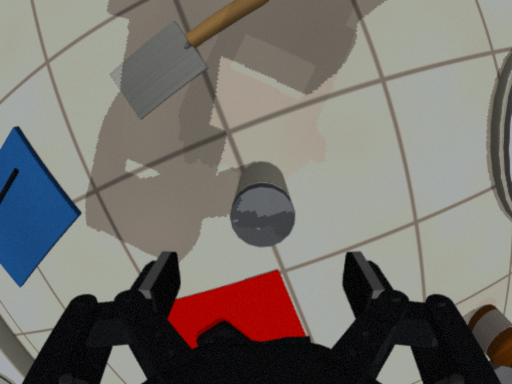

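View pics/s13.png

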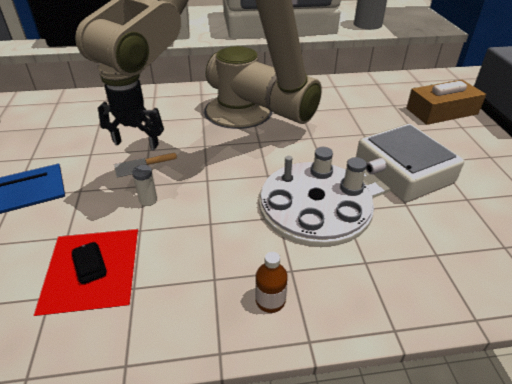

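apply_moves(plan=[{"tx": 0, "ty": 0, "tz": -30, "rx": 0, "ry": 0, "rz": 0, "jaw": 1}, {"tx": 0, "ty": 0, "tz": -60, "rx": 0, "ry": 0, "rz": 0, "jaw": 1}, {"tx": 0, "ty": 0, "tz": -88, "rx": 0, "ry": 0, "rz": 0, "jaw": 1}, {"tx": 0, "ty": 0, "tz": -104, "rx": 0, "ry": 0, "rz": 0, "jaw": 1}, {"tx": 0, "ty": 0, "tz": -104, "rx": 0, "ry": 0, "rz": 0, "jaw": 1}, {"tx": 0, "ty": 0, "tz": -104, "rx": 0, "ry": 0, "rz": 0, "jaw": 1}, {"tx": 0, "ty": 0, "tz": -104, "rx": 0, "ry": 0, "rz": 0, "jaw": -1}, {"tx": 0, "ty": 0, "tz": -104, "rx": 0, "ry": 0, "rz": 0, "jaw": -1}, {"tx": 0, "ty": 0, "tz": -104, "rx": 0, "ry": 0, "rz": 0, "jaw": -1}, {"tx": 0, "ty": 0, "tz": -104, "rx": 0, "ry": 0, "rz": 0, "jaw": -1}, {"tx": 0, "ty": 0, "tz": -104, "rx": 0, "ry": 0, "rz": 0, "jaw": -1}, {"tx": 0, "ty": 0, "tz": -104, "rx": 0, "ry": 0, "rz": 0, "jaw": -1}])

```text
time_s: 16.9
position: [0.445, -0.2868, 0.0601]
tool_rot: [[-0.937, 0.349, 0.007], [0.349, 0.937, -0.001], [-0.007, 0.001, -1.0]]
ft_force: [0.2, 1.3, 6.2]
grip_width: 0.0472
```

apply_moves(plan=[{"tx": 0, "ty": 0, "tz": 30, "rx": 0, "ry": 0, "rz": 0, "jaw": -1}, {"tx": 0, "ty": 0, "tz": 70, "rx": 0, "ry": 0, "rz": 0, "jaw": -1}, {"tx": 4, "ty": 12, "tz": 110, "rx": 0, "ry": 0, "rz": 0, "jaw": -1}, {"tx": 15, "ty": 48, "tz": 130, "rx": 0, "ry": 0, "rz": 0, "jaw": -1}, {"tx": 28, "ty": 92, "tz": 140, "rx": 0, "ry": 0, "rz": 0, "jaw": -1}, {"tx": 42, "ty": 136, "tz": 140, "rx": 0, "ry": 0, "rz": 0, "jaw": -1}, {"tx": 56, "ty": 180, "tz": 140, "rx": 0, "ry": 0, "rz": 0, "jaw": -1}, {"tx": 70, "ty": 224, "tz": 140, "rx": 0, "ry": 0, "rz": 0, "jaw": -1}, {"tx": 84, "ty": 268, "tz": 140, "rx": 0, "ry": 0, "rz": 0, "jaw": -1}, {"tx": 98, "ty": 312, "tz": 140, "rx": 0, "ry": 0, "rz": 0, "jaw": -1}, {"tx": 112, "ty": 356, "tz": 140, "rx": 0, "ry": 0, "rz": 0, "jaw": -1}, {"tx": 124, "ty": 396, "tz": 140, "rx": 0, "ry": 0, "rz": 0, "jaw": -1}])

```text
time_s: 18.1
position: [0.569, 0.1114, 0.1999]
tool_rot: [[-0.937, 0.349, 0.006], [0.349, 0.937, -0.001], [-0.006, 0.001, -1.0]]
ft_force: [0.6, -0.6, -2.2]
grip_width: 0.0473
```

apply_moves(plan=[{"tx": 13, "ty": 40, "tz": 0, "rx": 0, "ry": 0, "rz": 0, "jaw": -1}, {"tx": 24, "ty": 78, "tz": -15, "rx": 0, "ry": 0, "rz": 0, "jaw": -1}, {"tx": 30, "ty": 99, "tz": -35, "rx": 0, "ry": 0, "rz": 0, "jaw": -1}, {"tx": 30, "ty": 101, "tz": -52, "rx": 0, "ry": 0, "rz": 0, "jaw": -1}, {"tx": 30, "ty": 101, "tz": -55, "rx": 0, "ry": 0, "rz": 0, "jaw": -1}, {"tx": 30, "ty": 101, "tz": -55, "rx": 0, "ry": 0, "rz": 0, "jaw": -1}])

```text
time_s: 18.7
position: [0.5988, 0.212, 0.1447]
tool_rot: [[-0.937, 0.349, 0.005], [0.349, 0.937, -0.002], [-0.005, -0.0, -1.0]]
ft_force: [-0.1, -0.7, -1.4]
grip_width: 0.047
```

Run:
```python
from h import *
d=snap("scene","pics/s14.png"); e=snap("side","pics/d14.png"); w=snap("wrist","pics/w14.png")
o=env.observe();P=o["position"];print(P,o["tool_rot"].round(3).tolist())
c=[P[0],P[1],P[2]-.0601+.095]
print("pred lid scene",cyl(d,c,c[2]-.007,c[2]+.007,.024),"side",cyl(e,c,c[2]-.007,c[2]+.007,.024))
c=[.5989,.2127]; print("pred rim scene",cyl(d,c,.034,.052,.031),"side",cyl(e,c,.034,.052,.031))
z=lambda n,y,x:cv2.resize(cv2.imread(n)[y:y+90,x:x+60],None,fx=6,fy=6,interpolation=cv2.INTER_CUBIC)
cv2.imwrite("pics/z14.png",np.hstack([z("pics/s14.png",140,325),z("pics/d14.png",200,200)]))
cv2.imwrite("pics/z14w.png",cv2.resize(cv2.imread("pics/w14.png")[140:350,180:400],None,fx=2.8,fy=2.8,interpolation=cv2.INTER_CUBIC))
```

```text
[0.59949087 0.21187113 0.14621473] [[-0.937, 0.35, 0.008], [0.35, 0.937, -0.001], [-0.008, 0.002, -1.0]]
pred lid scene [358.4 166.2 329.2  22.7  18. ] side [220.9 231.5 347.5  21.4  20.1]
pred rim scene [349.5 210.8 482.8  26.6  22.7] side [225.4 266.5 486.3  24.8  24.4]
```

View pics/z14.png

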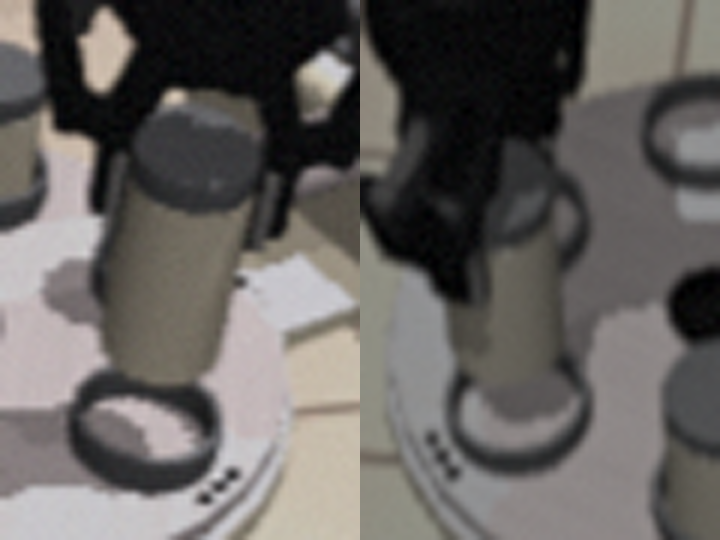

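View pics/z14w.png

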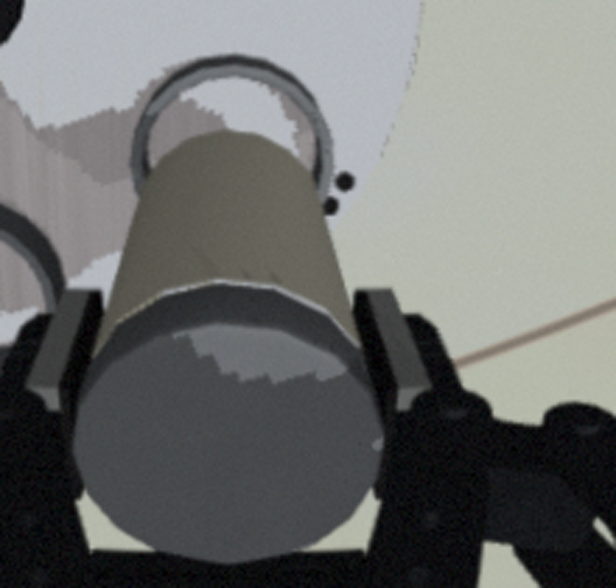

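Run:
```python
from h import *
o=env.observe();P=o["position"]; R=o["tool_rot"]; w=env.get_image("wrist"); print(P,o["time_s"])
f=lambda u,v,z:(wcast(w,(u/2.8+180-.3,v/2.8+140-.3),z)-P)[:2]@R[:2,:2]*1000
ht=P[2]-.0601+.102
for nm,u,v,z in (("lid near",230,325,ht),("lid far",230,562,ht),("lid L",74,430,ht),("lid R",384,430,ht),("rim base near",235,55,.034),("rim L",132,150,.052),("rim R",333,150,.052)):
    print(nm,np.round(f(u,v,z),1))
```

```text
[0.59949087 0.21187113 0.14621473] 18.85
lid near [23.7 -0.1]
lid far [-22.9  -0.1]
lid L [  5.  -23.6]
lid R [ 4.9 23.1]
rim base near [32.1  1.9]
rim L [  6.8 -29.1]
rim R [ 6.8 31.2]
```

apply_moves(plan=[{"tx": -0.3, "ty": 1, "tz": -8, "rx": 0, "ry": 0, "rz": 0, "jaw": -1}, {"tx": -0.3, "ty": 1, "tz": -18, "rx": 0, "ry": 0, "rz": 0, "jaw": -1}, {"tx": -0.3, "ty": 1, "tz": -28, "rx": 0, "ry": 0, "rz": 0, "jaw": -1}, {"tx": -0.3, "ty": 1, "tz": -36, "rx": 0, "ry": 0, "rz": 0, "jaw": -1}, {"tx": -0.3, "ty": 1, "tz": -42, "rx": 0, "ry": 0, "rz": 0, "jaw": -1}, {"tx": -0.3, "ty": 1, "tz": -47, "rx": 0, "ry": 0, "rz": 0, "jaw": -1}, {"tx": -0.3, "ty": 1, "tz": -51, "rx": 0, "ry": 0, "rz": 0, "jaw": -1}, {"tx": -0.3, "ty": 1, "tz": -51, "rx": 0, "ry": 0, "rz": 0, "jaw": -1}])

```text
time_s: 19.7
position: [0.5991, 0.2129, 0.0948]
tool_rot: [[-0.937, 0.35, 0.007], [0.35, 0.937, -0.001], [-0.007, 0.001, -1.0]]
ft_force: [-0.5, -0.3, -2.6]
grip_width: 0.0474
```

Run:
```python
from h import *
d=snap("scene","pics/s15.png"); e=snap("side","pics/d15.png"); w=snap("wrist","pics/w15.png")
o=env.observe();P=o["position"];print(P,o["ft_force"],o["tool_rot"].round(3).tolist())
z=lambda n,y,x:cv2.resize(cv2.imread(n)[y:y+85,x:x+55],None,fx=5,fy=5,interpolation=cv2.INTER_CUBIC)
a=np.hstack([z("pics/s15.png",150,325),z("pics/d15.png",205,200)])
b=cv2.resize(cv2.imread("pics/w15.png")[140:350,180:400],(230,220))
cv2.imwrite("pics/z15.png",np.hstack([a,np.pad(b,((0,a.shape[0]-220),(0,0),(0,0)))]))
```

```text
[0.59930751 0.21294797 0.09545488] [-0.79111052  0.85382252 -1.66576255] [[-0.937, 0.35, 0.008], [0.35, 0.937, -0.001], [-0.008, 0.002, -1.0]]
```

View pics/z15.png

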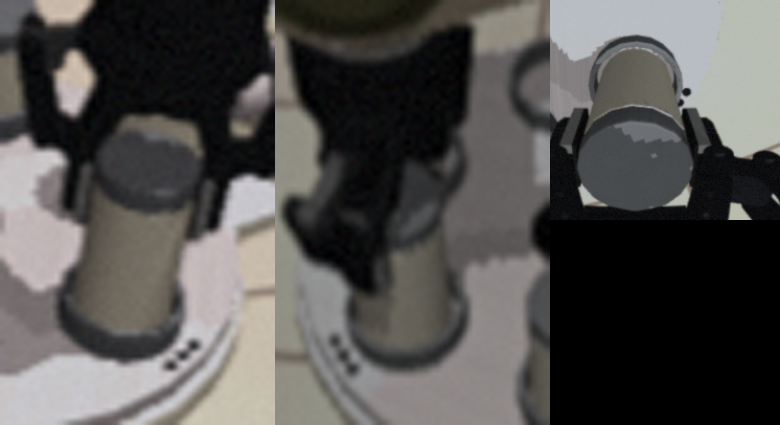

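apply_moves(plan=[{"tx": 0, "ty": 0, "tz": -1.5, "rx": 0, "ry": 0, "rz": 0, "jaw": -1}, {"tx": 0, "ty": 0, "tz": -2.5, "rx": 0, "ry": 0, "rz": 0, "jaw": -1}, {"tx": 0, "ty": 0, "tz": -2.5, "rx": 0, "ry": 0, "rz": 0, "jaw": -1}, {"tx": 0, "ty": 0, "tz": -2.5, "rx": 0, "ry": 0, "rz": 0, "jaw": -1}])

```text
time_s: 20.25
position: [0.5999, 0.213, 0.0942]
tool_rot: [[-0.937, 0.349, 0.011], [0.349, 0.937, -0.001], [-0.01, 0.003, -1.0]]
ft_force: [-0.7, -0.8, 5.8]
grip_width: 0.0472
```

apply_moves(plan=[{"tx": 0, "ty": 0, "tz": 0, "rx": 0, "ry": 0, "rz": 0, "jaw": 1}, {"tx": 0, "ty": 0, "tz": 0, "rx": 0, "ry": 0, "rz": 0, "jaw": 1}, {"tx": 0, "ty": 0, "tz": 0, "rx": 0, "ry": 0, "rz": 0, "jaw": 1}, {"tx": 0, "ty": 0, "tz": 0, "rx": 0, "ry": 0, "rz": 0, "jaw": 1}, {"tx": 0, "ty": 0, "tz": 20, "rx": 0, "ry": 0, "rz": 0, "jaw": 1}, {"tx": 0, "ty": 0, "tz": 55, "rx": 0, "ry": 0, "rz": 0, "jaw": 1}, {"tx": 0, "ty": 0, "tz": 100, "rx": 0, "ry": 0, "rz": 0, "jaw": 1}, {"tx": -15, "ty": -20, "tz": 130, "rx": 0, "ry": 0, "rz": 0, "jaw": 1}, {"tx": -50, "ty": -55, "tz": 140, "rx": 0, "ry": 0, "rz": 0, "jaw": 1}, {"tx": -85, "ty": -90, "tz": 140, "rx": 0, "ry": 0, "rz": 0, "jaw": 1}, {"tx": -120, "ty": -125, "tz": 140, "rx": 0, "ry": 0, "rz": 0, "jaw": 1}, {"tx": -150, "ty": -150, "tz": 140, "rx": 0, "ry": 0, "rz": 0, "jaw": 1}])

```text
time_s: 21.45
position: [0.4479, 0.0616, 0.2342]
tool_rot: [[-0.937, 0.35, 0.011], [0.35, 0.937, -0.001], [-0.01, 0.003, -1.0]]
ft_force: [0.7, -0.2, 0.5]
grip_width: 0.0853
```

Run:
```python
from h import *
d=snap("scene","pics/s16.png"); e=snap("side","pics/d16.png"); w=snap("wrist","pics/w16.png")
o=env.observe();print(o["position"],o["grip_width"],o["time_s"],o["tool_rot"].round(3).tolist())
a=cv2.imread("pics/s16.png")[110:260,230:430]; b=cv2.imread("pics/d16.png")[190:384,190:360]
cv2.imwrite("pics/a16.png",cv2.resize(a,None,fx=3.8,fy=3.8,interpolation=cv2.INTER_CUBIC)); cv2.imwrite("pics/b16.png",cv2.resize(b,None,fx=3,fy=3,interpolation=cv2.INTER_CUBIC))
```

```text
[0.44886986 0.06210539 0.23467131] 0.08544382975654535 21.6 [[-0.936, 0.352, 0.011], [0.352, 0.936, -0.001], [-0.011, 0.003, -1.0]]
```

View pics/a16.png

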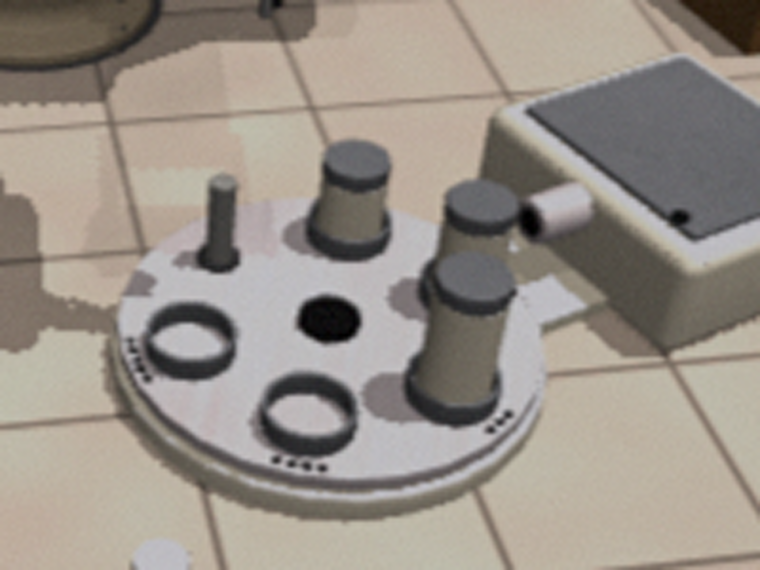

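View pics/b16.png

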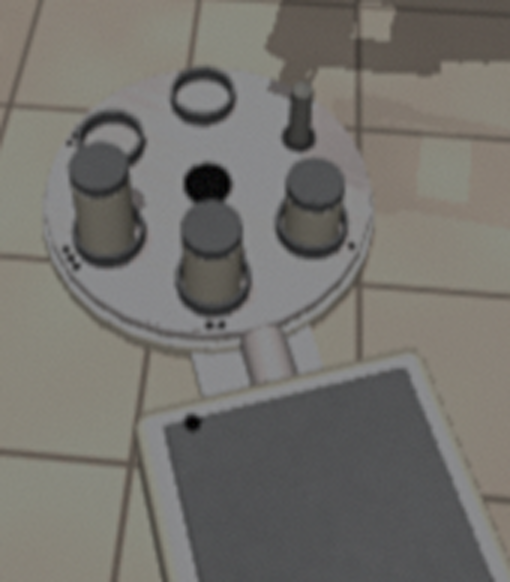

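View pics/w16.png

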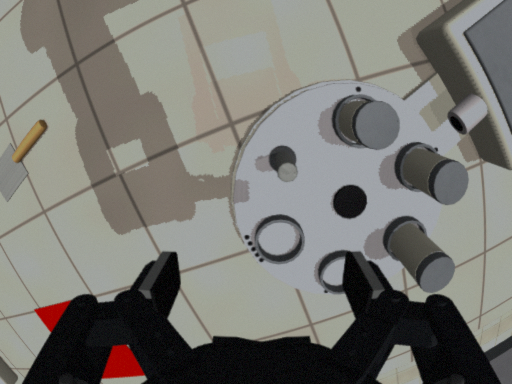

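Run:
```python
from h import *
d=env.get_image("scene"); e=env.get_image("side"); w=env.get_image("wrist")
cv2.imwrite("pics/z17w.png",cv2.resize(cv2.cvtColor(w["image"][40:280,220:512],cv2.COLOR_RGB2BGR),None,fx=2.7,fy=2.4,interpolation=cv2.INTER_CUBIC))
a=cv2.resize(cv2.cvtColor(d["image"][145:190,350:400],cv2.COLOR_RGB2BGR),None,fx=8,fy=8,interpolation=cv2.INTER_CUBIC)
b=cv2.resize(cv2.cvtColor(e["image"][290:335,255:300],cv2.COLOR_RGB2BGR),None,fx=8,fy=8,interpolation=cv2.INTER_CUBIC)
cv2.imwrite("pics/z17.png",np.hstack([a,b]))
for q in blobs(e["image"],(225,235,290,270),60,60,1200,90)[0]: print("hub side",np.round(q,1),np.round(cast(e,q[:2],.038),4))
for q in blobs(d["image"],(300,180,335,208),60,60,1200,90)[0]: print("hub scene",np.round(q,1),np.round(cast(d,q[:2],.038),4))
```

```text
hub side [258.7 250.9 157.1  15.2  13. ] [0.5193 0.1528 0.038 ]
hub scene [316.2 193.7 144.3  16.   11.8] [0.521  0.1489 0.038 ]
```

View pics/z17w.png

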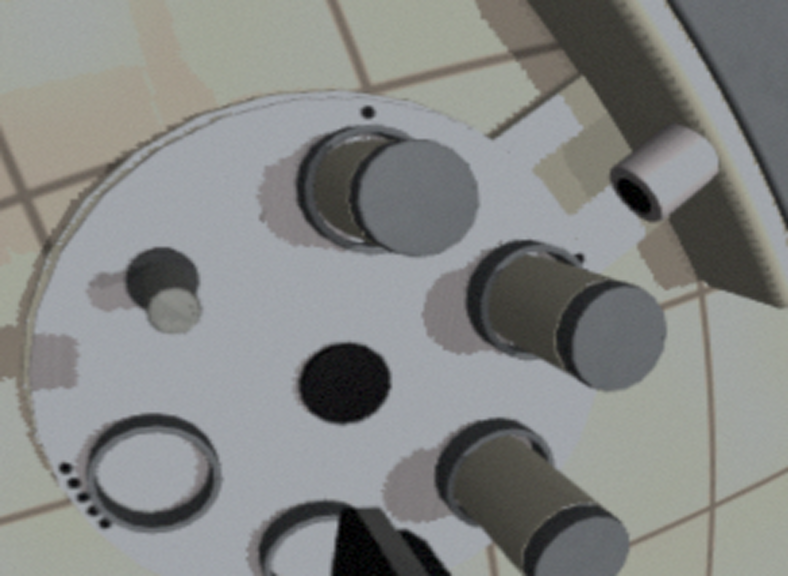

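View pics/z17.png

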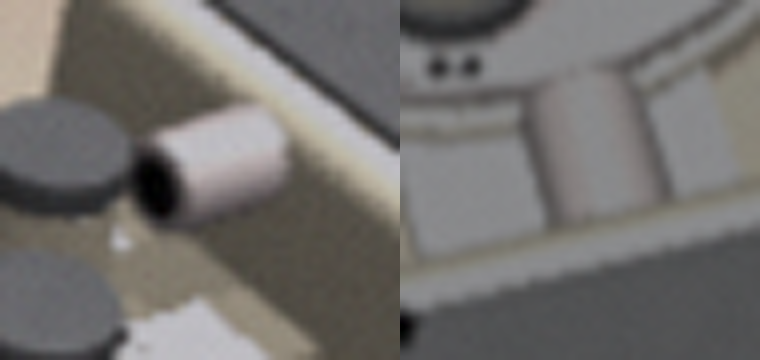

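Run:
```python
from h import *
d=env.get_image("scene"); e=env.get_image("side"); w=env.get_image("wrist")
ang=lambda v:np.degrees(np.arctan2(v[1],v[0]))
def rep(n,hub,sn,p1):
    a,b=sn-hub,p1-hub; print(n,"hub",hub[:2].round(4),"snout",sn[:2].round(4),"r",np.hypot(*a[:2]).round(4),"ang",ang(a).round(2),"P1 r",np.hypot(*b[:2]).round(4),ang(b).round(2),"diff",(ang(b)-ang(a)).round(2))
W=lambda u,v,z:wcast(w,(u/2.7+219.7,v/2.4+39.7),z)
hw=W(345,383,.042)
rep("wrist",hw,W(636,196,.062),W(417,197,.104))
for nm,p in (("post",W(175,310,.104)),("lid2",W(618,337,.120)),("dot1",W(368,112,.034))): print(nm,np.round(p[:2],4),np.hypot(*(p-hw)[:2]),ang(p-hw))
hs=cast(d,(316.2,193.7),.038)
sn=cast(d,(369.3,167.6),.062); rep("scene",hs,sn,cast(d,(321.0,169.4),.043))
he=cast(e,(258.7,250.9),.038)
f,r=cast(e,(277.3,301.9),.062),cast(e,(281.25,316.4),.062)
print("side axis dir",ang(r-f)); rep("side",he,f,cast(e,(293.4,264.5),.043)); rep("side rear",he,r,r)
# box near top edge in side
A=cast(e,(138/3+190,427/3+190),.09);B=cast(e,(408/3+190,352/3+190),.09);print("box",A,B,np.hypot(*(A-B)[:2]),ang(A-B)+90, ang(B-A)+90)
```

```text
wrist hub [0.517  0.1514] snout [0.4628 0.3115] r 0.1691 ang 108.71 P1 r 0.0987 158.36 diff 49.65
post [0.44   0.0908] 0.09803328625931258 -141.80189979342526
lid2 [0.5037 0.25  ] 0.09945825456307496 97.69086034815615
dot1 [0.3912 0.2036] 0.13619645540696093 157.4551872782031
scene hub [0.5211 0.1488] snout [0.4618 0.3087] r 0.1705 ang 110.34 P1 r 0.099 158.59 diff 48.26
side axis dir 107.43776570884623
side hub [0.5193 0.1528] snout [0.4609 0.3107] r 0.1683 ang 110.3 P1 r 0.1006 157.59 diff 47.29
side rear hub [0.5193 0.1528] snout [0.45   0.3453] r 0.2046 ang 109.79 P1 r 0.2046 109.79 diff 0.0
box [0.54223383 0.40396187 0.09      ] [0.35399337 0.32939367 0.09      ] 0.2024719451771642 111.61013692182188 -68.38986307817814
```

apply_moves(plan=[{"tx": -4, "ty": 14, "tz": -20, "rx": 0, "ry": 0, "rz": 0.14, "jaw": 1}, {"tx": -8, "ty": 27, "tz": -40, "rx": 0, "ry": 0, "rz": 0.28, "jaw": 1}, {"tx": -8, "ty": 27, "tz": -60, "rx": 0, "ry": 0, "rz": 0.42, "jaw": 1}, {"tx": -8, "ty": 27, "tz": -70, "rx": 0, "ry": 0, "rz": 0.56, "jaw": 1}, {"tx": -8, "ty": 27, "tz": -70, "rx": 0, "ry": 0, "rz": 0.7, "jaw": 1}, {"tx": -8, "ty": 27, "tz": -70, "rx": 0, "ry": 0, "rz": 0.84, "jaw": 1}, {"tx": -8, "ty": 27, "tz": -70, "rx": 0, "ry": 0, "rz": 0.96, "jaw": 1}, {"tx": -8, "ty": 27, "tz": -70, "rx": 0, "ry": 0, "rz": 1.0, "jaw": 1}, {"tx": -8, "ty": 27, "tz": -70, "rx": 0, "ry": 0, "rz": 1.0, "jaw": 1}])

```text
time_s: 22.8
position: [0.4428, 0.0909, 0.1636]
tool_rot: [[-0.799, -0.601, 0.006], [-0.601, 0.799, 0.008], [-0.01, 0.003, -1.0]]
ft_force: [0.4, -0.2, 0.1]
grip_width: 0.0852
```

Run:
```python
from h import *
w=snap("wrist","pics/w18.png"); d=snap("scene","pics/s18.png"); o=env.observe();print(o["position"],o["tool_rot"].round(3).tolist(),o["q"].round(1),o["time_s"])
```

```text
[0.44262727 0.09075615 0.16371152] [[-0.8, -0.6, 0.006], [-0.6, 0.8, 0.008], [-0.01, 0.003, -1.0]] [  -3.8   15.8   95.9    0.5   68.  -130.8] 22.9
```

View pics/w18.png

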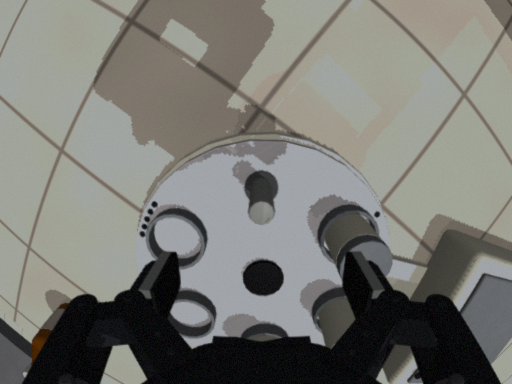

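View pics/s18.png

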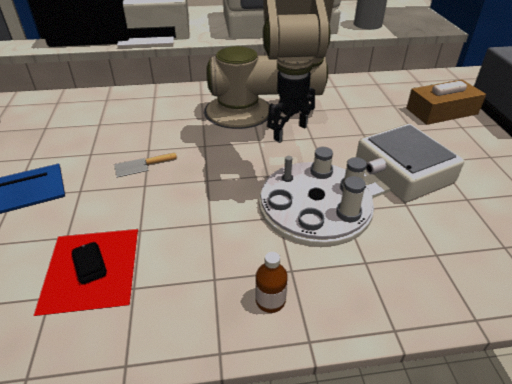

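Run:
```python
from h import *
w=env.get_image("wrist"); o=env.observe(); P=o["position"]; 
cv2.imwrite("pics/z19.png",cv2.resize(cv2.cvtColor(w["image"][160:310,120:400],cv2.COLOR_RGB2BGR),None,fx=2.8,fy=2.8,interpolation=cv2.INTER_CUBIC))
p=wcast(w,(261.5,213),.104);h=wcast(w,(263,277.5),.042);print(p,h,np.hypot(*(p-h)[:2]),np.degrees(np.arctan2(*(p-h)[1::-1])),P)
```

```text
[0.44027196 0.09010009 0.104     ] [0.51693124 0.14989779 0.042     ] 0.09722350921386351 -142.04415880344027 [0.44257062 0.09070224 0.16373482]
```

View pics/z19.png

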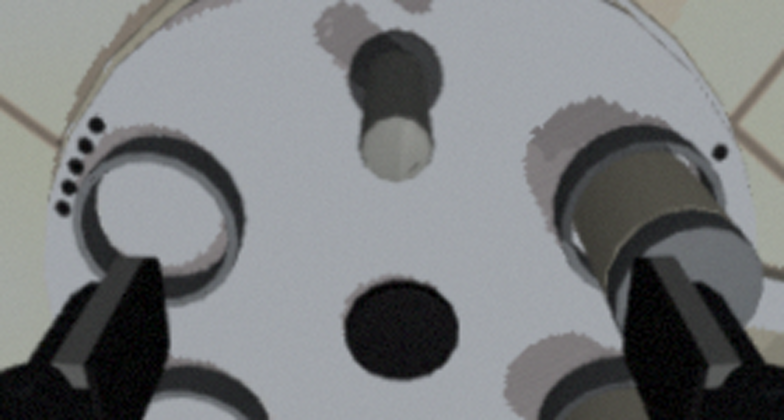

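apply_moves(plan=[{"tx": -2, "ty": -1, "tz": -5, "rx": 0, "ry": 0, "rz": 0, "jaw": 0.2}, {"tx": -2, "ty": -1, "tz": -10, "rx": 0, "ry": 0, "rz": 0, "jaw": 0.2}, {"tx": -2, "ty": -1, "tz": -20, "rx": 0, "ry": 0, "rz": 0, "jaw": 0.2}, {"tx": -2, "ty": -1, "tz": -45, "rx": 0, "ry": 0, "rz": 0, "jaw": 0.2}, {"tx": -2, "ty": -1, "tz": -72, "rx": 0, "ry": 0, "rz": 0, "jaw": 0.2}, {"tx": -2, "ty": -1, "tz": -92, "rx": 0, "ry": 0, "rz": 0, "jaw": 0.2}, {"tx": -2, "ty": -1, "tz": -95, "rx": 0, "ry": 0, "rz": 0, "jaw": 0.2}, {"tx": -2, "ty": -1, "tz": -95, "rx": 0, "ry": 0, "rz": 0, "jaw": 0.2}], grip_force=20)

```text
time_s: 23.75
position: [0.4404, 0.0897, 0.0684]
tool_rot: [[-0.8, -0.6, 0.005], [-0.6, 0.8, 0.008], [-0.009, 0.004, -1.0]]
ft_force: [0.4, 0.1, -0.1]
grip_width: 0.051
```

Run:
```python
from h import *
w=snap("wrist","pics/w20.png"); d=snap("scene","pics/s20.png"); o=env.observe();print(o["position"],o["ft_force"],o["grip_width"])
a=cv2.imread("pics/w20.png")[100:350,120:420]; b=cv2.imread("pics/s20.png")[100:240,230:400]
cv2.imwrite("pics/z20.png",np.hstack([cv2.resize(a,(420,350)),cv2.resize(b,(380,350))]))
```

```text
[0.44103919 0.08966829 0.06942585] [-0.13689298 -0.11529358 -1.41233136] 0.05109025685905262
```

View pics/z20.png

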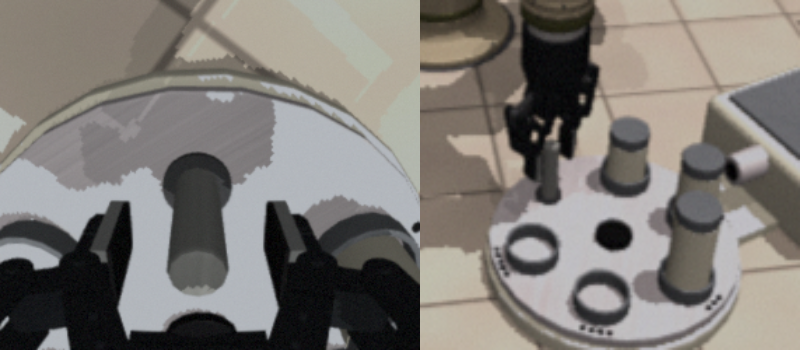

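apply_moves(plan=[{"tx": 0, "ty": 0, "tz": 0, "rx": 0, "ry": 0, "rz": 0, "jaw": -1}, {"tx": 0, "ty": 0, "tz": 0, "rx": 0, "ry": 0, "rz": 0, "jaw": -1}, {"tx": 0, "ty": 0, "tz": 0, "rx": 0, "ry": 0, "rz": 0, "jaw": -1}, {"tx": 0, "ty": 0, "tz": 0, "rx": 0, "ry": 0, "rz": 0, "jaw": -1}, {"tx": 0, "ty": 0, "tz": 0, "rx": 0, "ry": 0, "rz": 0, "jaw": -1}], grip_force=20)

```text
time_s: 24.35
position: [0.4414, 0.0897, 0.0701]
tool_rot: [[-0.8, -0.6, 0.009], [-0.6, 0.8, 0.008], [-0.012, 0.001, -1.0]]
ft_force: [-1.2, 0.3, 6.7]
grip_width: 0.0191
```

Run:
```python
import numpy as np
from rig import env
o=env.observe();P=o["position"];print(P,o["ft_force"],o["grip_width"])
h=np.array([.519,.151]); r=P[:2]-h; print(np.hypot(*r),np.degrees(np.arctan2(r[1],r[0]))%360)
R=np.hypot(*r);t0=np.arctan2(r[1],r[0])
for k in range(1,11):
    a=t0-np.radians(4.8*k); print(k,np.round((h+R*np.array([np.cos(a),np.sin(a)])-P[:2])*1000,1),round(-np.radians(4.8*k),3))
```

```text
[0.44137058 0.08972492 0.07012401] [-1.22832545  0.3318479   6.74923927] 0.019129941771728942
0.09889874294817337 218.28502244309328
1 [-4.9  6.7] -0.084
2 [-9.1 13.8] -0.168
3 [-12.8  21.2] -0.251
4 [-15.8  28.9] -0.335
5 [-18.2  36.9] -0.419
6 [-19.9  45. ] -0.503
7 [-20.9  53.2] -0.586
8 [-21.3  61.5] -0.67
9 [-20.9  69.7] -0.754
10 [-19.9  78. ] -0.838
```

apply_moves(plan=[{"tx": -4.9, "ty": 6.7, "tz": 0, "rx": 0, "ry": 0, "rz": -0.084, "jaw": -1}, {"tx": -9.1, "ty": 13.8, "tz": 0, "rx": 0, "ry": 0, "rz": -0.168, "jaw": -1}, {"tx": -12.8, "ty": 21.2, "tz": 0, "rx": 0, "ry": 0, "rz": -0.251, "jaw": -1}, {"tx": -15.8, "ty": 28.9, "tz": 0, "rx": 0, "ry": 0, "rz": -0.335, "jaw": -1}, {"tx": -18.2, "ty": 36.9, "tz": 0, "rx": 0, "ry": 0, "rz": -0.419, "jaw": -1}, {"tx": -19.9, "ty": 45, "tz": 0, "rx": 0, "ry": 0, "rz": -0.503, "jaw": -1}, {"tx": -20.9, "ty": 53.2, "tz": 0, "rx": 0, "ry": 0, "rz": -0.586, "jaw": -1}, {"tx": -21.3, "ty": 61.5, "tz": 0, "rx": 0, "ry": 0, "rz": -0.67, "jaw": -1}, {"tx": -20.9, "ty": 69.7, "tz": 0, "rx": 0, "ry": 0, "rz": -0.754, "jaw": -1}, {"tx": -19.9, "ty": 78, "tz": 0, "rx": 0, "ry": 0, "rz": -0.838, "jaw": -1}, {"tx": -19.9, "ty": 78, "tz": 0, "rx": 0, "ry": 0, "rz": -0.838, "jaw": -1}, {"tx": -19.9, "ty": 78, "tz": 0, "rx": 0, "ry": 0, "rz": -0.838, "jaw": -1}])

```text
time_s: 25.55
position: [0.4212, 0.1679, 0.0702]
tool_rot: [[-0.982, 0.191, 0.012], [0.191, 0.982, -0.001], [-0.011, 0.002, -1.0]]
ft_force: [-2.4, 3.3, 0.6]
grip_width: 0.0192
```

Run:
```python
from h import *
w=snap("wrist","pics/w21.png"); d=snap("scene","pics/s21.png"); e=snap("side","pics/d21.png"); o=env.observe();P=o["position"];print(P,o["ft_force"],o["grip_width"],o["time_s"])
r=P[:2]-np.array([.519,.151]); print(np.hypot(*r),np.degrees(np.arctan2(r[1],r[0])))
a=cv2.imread("pics/d21.png")[190:370,180:340]; b=cv2.imread("pics/s21.png")[100:250,230:420]
cv2.imwrite("pics/z21.png",np.hstack([cv2.resize(a,(400,450)),cv2.resize(b,(400,450))[:, :400]]))
```

```text
[0.42116638 0.16770718 0.07016439] [-2.32958833  3.71922651  1.0365311 ] 0.019373077800309398 25.7
0.09924992480667784 170.3090087567831
```

View pics/z21.png

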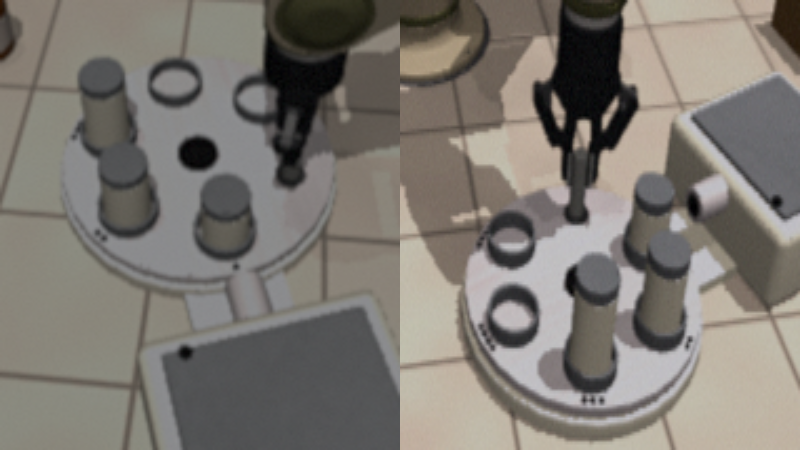

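View pics/w21.png

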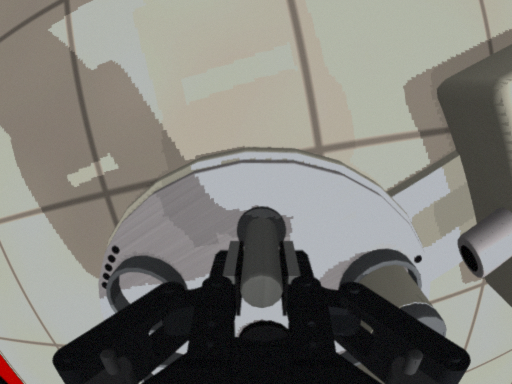

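Run:
```python
from h import *
e=env.get_image("side"); d=env.get_image("scene")
a=cv2.resize(cv2.cvtColor(e["image"][235:325,240:300],cv2.COLOR_RGB2BGR),None,fx=6.5,fy=6.5,interpolation=cv2.INTER_CUBIC)
b=cv2.resize(cv2.cvtColor(d["image"][150:215,300:390],cv2.COLOR_RGB2BGR),None,fx=4.4,fy=4.4,interpolation=cv2.INTER_CUBIC)
b=np.pad(b,((0,a.shape[0]-b.shape[0]),(0,0),(0,0)));cv2.imwrite("pics/z22.png",np.hstack([a,b]))
```

```text
(no output)
```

View pics/z22.png

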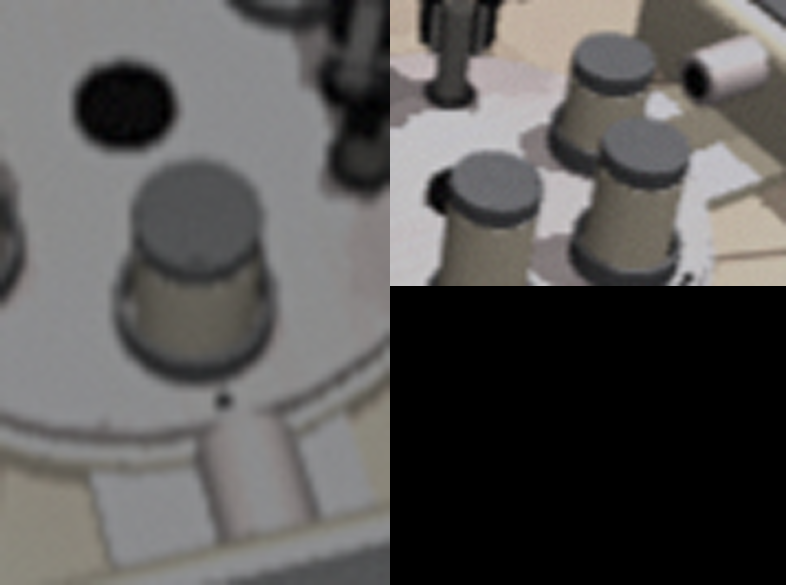

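Run:
```python
from h import *
e=env.get_image("side"); d=env.get_image("scene")
f=lambda u,v,z:cast(e,(u/6.5+239.6,v/6.5+234.6),z)
ang=lambda v:np.degrees(np.arctan2(v[1],v[0])).round(2)
h=f(125,106,.038)
for n,p in (("dot",f(223,401,.034)),("lid",f(198,220,.097)),("snF",f(247,420,.062)),("snR",f(269,528,.062))): print(n,p[:2].round(4),np.hypot(*(p-h)[:2]).round(4),ang(p-h))
g=lambda u,v,z:cast(d,(u/4.4+299.6,v/4.4+149.6),z)
hs=cast(d,(316.2,193.7),.038)
for n,p in (("lid1",g(613-390,65,.097)),("lid2",g(645-390,153,.113)),("sn",g(697-390,80,.062))): print(n,p[:2].round(4),np.hypot(*(p-hs)[:2]).round(4),ang(p-hs))
```

```text
dot [0.4701 0.281 ] 0.1372 110.85
lid [0.4829 0.245 ] 0.099 111.35
snF [0.4606 0.3038] 0.1619 111.12
snR [0.4507 0.344 ] 0.2031 109.64
lid1 [0.4851 0.2425] 0.1003 110.98
lid2 [0.5837 0.2268] 0.1 51.2
sn [0.4626 0.3086] 0.1701 110.1
```

apply_moves(plan=[{"tx": 0, "ty": 0, "tz": 0, "rx": 0, "ry": 0, "rz": 0, "jaw": 0.2}, {"tx": 0, "ty": 0, "tz": 0, "rx": 0, "ry": 0, "rz": 0, "jaw": 0.2}, {"tx": 0, "ty": 0, "tz": 0, "rx": 0, "ry": 0, "rz": 0, "jaw": 0.2}, {"tx": 0, "ty": 0, "tz": 15, "rx": 0, "ry": 0, "rz": 0, "jaw": 0.2}, {"tx": 0, "ty": 0, "tz": 45, "rx": 0, "ry": 0, "rz": 0, "jaw": 0.2}, {"tx": 0, "ty": 0, "tz": 85, "rx": 0, "ry": 0, "rz": 0, "jaw": 0.2}, {"tx": 0, "ty": 0, "tz": 120, "rx": 0, "ry": 0, "rz": 0, "jaw": 0.2}, {"tx": -15, "ty": -35, "tz": 140, "rx": 0, "ry": 0, "rz": 0, "jaw": 0.2}, {"tx": -30, "ty": -75, "tz": 150, "rx": 0, "ry": 0, "rz": 0, "jaw": 0.2}, {"tx": -40, "ty": -110, "tz": 150, "rx": 0, "ry": 0, "rz": 0, "jaw": 0.2}, {"tx": -40, "ty": -110, "tz": 150, "rx": 0, "ry": 0, "rz": 0, "jaw": 0.2}, {"tx": -40, "ty": -110, "tz": 150, "rx": 0, "ry": 0, "rz": 0, "jaw": 0.2}])

```text
time_s: 27.1
position: [0.3812, 0.0572, 0.2203]
tool_rot: [[-0.981, 0.195, 0.012], [0.195, 0.981, -0.001], [-0.012, 0.001, -1.0]]
ft_force: [-0.4, 1.0, -0.4]
grip_width: 0.0512
```

Run:
```python
from h import *
w=snap("wrist","pics/w23.png"); d=snap("scene","pics/s23.png"); e=snap("side","pics/d23.png"); o=env.observe();print(o["position"],o["ft_force"],o["grip_width"],o["time_s"])
a=cv2.resize(cv2.imread("pics/d23.png")[200:325,195:310],None,fx=4.4,fy=4.4,interpolation=cv2.INTER_CUBIC)
cv2.imwrite("pics/z23.png",a)
b=cv2.resize(cv2.imread("pics/s23.png")[130:250,240:400],None,fx=4.8,fy=4.8,interpolation=cv2.INTER_CUBIC); cv2.imwrite("pics/z23s.png",b)
```

```text
[0.38134386 0.05833017 0.22004534] [-0.56397877  0.1937804  -0.39176767] 0.05135620613902384 27.25
```

View pics/z23.png

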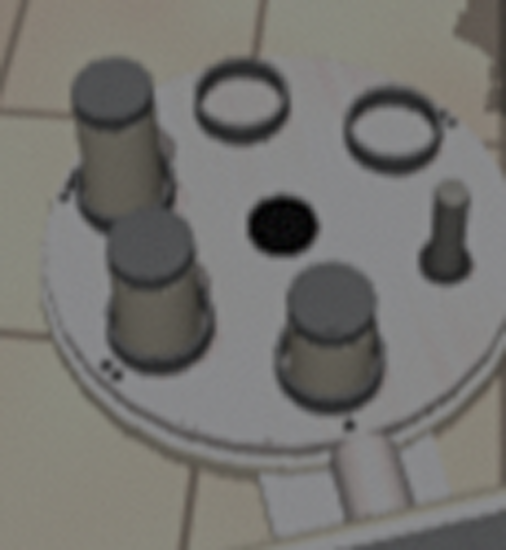

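View pics/z23s.png

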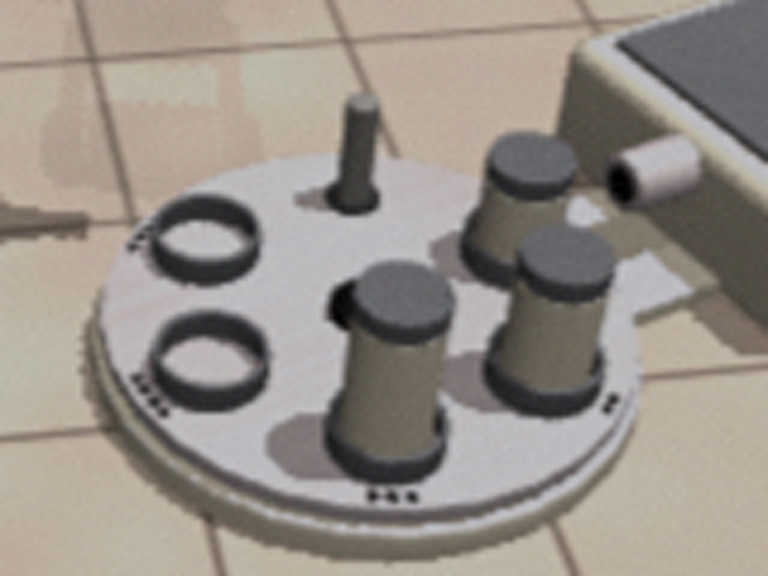

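View pics/w23.png

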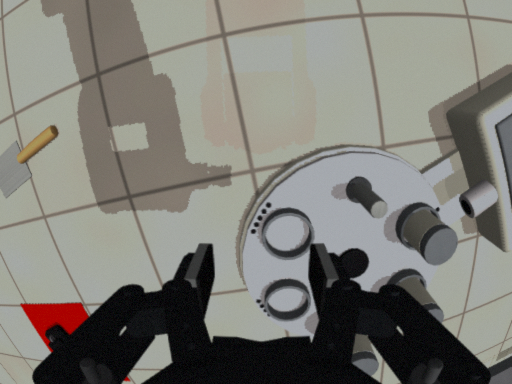

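Run:
```python
from h import *
e=env.get_image("side"); d=env.get_image("scene"); w=env.get_image("wrist")
ang=lambda v:np.degrees(np.arctan2(v[1],v[0]))%360
f=lambda u,v,z:cast(e,(u/4.4+194.6,v/4.4+199.6),z)
h=f(283,225,.038)
for n,p,o in (("dot1",f(349,425,.034),0),("lid1",f(331,302,.097),0),("p5",f(393,130,.043),120),("p4",f(242,101,.043),180),("snF",f(369,452,.062),0),("snR",f(380,505,.062),0)): print("side",n,np.hypot(*(p-h)[:2]).round(4),((ang(p-h)-o)%360).round(2))
g=lambda u,v,z:cast(d,(u/4.8+239.6,v/4.8+129.6),z)
h=cast(d,(316.2,193.7),.038)
for n,p,o in (("lid1",g(530,165,.097),0),("p5",g(206,239,.043),120),("p4",g(210,360,.043),180),("sn",g(623,187,.062),0),("lid2",g(566,264,.113),-60),("lid3",g(403,301,.129),-120),("post",g(361,103,.104),60)): print("scene",n,np.hypot(*(p-h)[:2]).round(4),((ang(p-h)-o)%360).round(2))
h=wcast(w,(351,263),.042)
for n,p,o in (("lid1",wcast(w,(438,245),.104),0),("p5",wcast(w,(286,231),.052),120),("sn",wcast(w,(470,206),.062),0),("post",wcast(w,(377,209),.104),60)): print("wrist",n,np.hypot(*(p-h)[:2]).round(4),((ang(p-h)-o)%360).round(2))
```

```text
side dot1 0.1374 110.74
side lid1 0.0988 110.92
side p5 0.0991 110.65
side p4 0.0989 111.0
side snF 0.1704 110.82
side snR 0.2002 109.81
scene lid1 0.1008 111.94
scene p5 0.0998 110.75
scene p4 0.0997 110.55
scene sn 0.168 109.17
scene lid2 0.1002 110.72
scene lid3 0.0991 110.5
scene post 0.0973 111.92
wrist lid1 0.0981 111.95
wrist p5 0.1015 108.35
wrist sn 0.1766 107.39
wrist post 0.0976 110.43
```

Run:
```python
from rig import env
o=env.observe();print(o["qvel"].round(2),o["time_s"]);print(env.close_job())
```

```text
[-0.25 -0.16  0.1  -0.09  0.07 -0.  ] 27.4
the job is handed in; nothing more can be done
None
```

I put the short, middle and tall pots into pockets 1, 2 and 3 in that order. Each was pressed gently onto the pocket floor while still held, until the wrist force showed contact. I then pinched the post and turned the carousel about 48° clockwise, let go, moved clear, and handed the job in at 27.4 s of the 72 s allowed. No verdict came back.

**Last checks:** the last pictures show all three pots upright in their rims. Pocket 1 points at about 110.8° and the snout at about 110° (109.2–110.8° in the scene and side views), so the carousel is roughly 1° off, against 5° allowed. The mouse, bottle and spatula were never touched, and the spatula and bottle looked unmoved in the wider views.

**Disagreements:**
- The scene and side cameras disagreed by 3–6 mm on the carousel. I used their mean, corrected by comparing the held pot with the rim in the same picture.
- My last wrist-camera reading was rougher: the snout at 107.4° and pocket 1 between 108.4° and 112.0°. It put the snout 177 mm from the axis instead of 168 mm, so I gave it less weight.

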